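Load the marker engraver with the flats up

TASK

Load the museum workshop's marker engraver: pull up the spring plunger knob to free its amber hatch, slide the hatch all the way back until the plunger drops into its rear hole, then move every chunky marker from the wooden rest into a cradle of its own in the bay, centred lengthwise, and rolled so that the flat on its barrel (find it by sight or by feel) faces straight up. When they are all in, pull the plunger again, slide the hatch fully shut and let the plunger drop home to lock it; leave everything else on the table where it is.

Things in the scene. Friction and masses are not known exactly. Their poses are not given: they have to be found in the camera images.
- marker0: Chunky round marker, 150 mm long, 30 mm across, 65-105 g; both ends alike: black round caps 37 mm long. The 76 mm grey barrel between them has one full-length flat, 18.5 mm wide, 3.2 mm deep (26.8 mm thick across the flat, 30 mm elsewhere, so a grip can feel it). Origin: middle of its axis; x along the marker, z straight out of the flat. Starts in a notch of the rest, flat any way round. Three or four of the five are present
- marker1: Chunky round marker, 150 mm long, 30 mm across, 65-105 g; both ends alike: black round caps 37 mm long. The 76 mm grey barrel between them has one full-length flat, 18.5 mm wide, 3.2 mm deep (26.8 mm thick across the flat, 30 mm elsewhere, so a grip can feel it). Origin: middle of its axis; x along the marker, z straight out of the flat. Starts in a notch of the rest, flat any way round. Three or four of the five are present
- marker2: Chunky round marker, 150 mm long, 30 mm across, 65-105 g; both ends alike: black round caps 37 mm long. The 76 mm grey barrel between them has one full-length flat, 18.5 mm wide, 3.2 mm deep (26.8 mm thick across the flat, 30 mm elsewhere, so a grip can feel it). Origin: middle of its axis; x along the marker, z straight out of the flat. Starts in a notch of the rest, flat any way round. Three or four of the five are present
- marker3: Chunky round marker, 150 mm long, 30 mm across, 65-105 g; both ends alike: black round caps 37 mm long. The 76 mm grey barrel between them has one full-length flat, 18.5 mm wide, 3.2 mm deep (26.8 mm thick across the flat, 30 mm elsewhere, so a grip can feel it). Origin: middle of its axis; x along the marker, z straight out of the flat. Starts in a notch of the rest, flat any way round. Three or four of the five are present
- marker4: Chunky round marker, 150 mm long, 30 mm across, 65-105 g; both ends alike: black round caps 37 mm long. The 76 mm grey barrel between them has one full-length flat, 18.5 mm wide, 3.2 mm deep (26.8 mm thick across the flat, 30 mm elsewhere, so a grip can feel it). Origin: middle of its axis; x along the marker, z straight out of the flat. Starts in a notch of the rest, flat any way round. Three or four of the five are present
- rest: Fixed wooden rest: two rails 110 mm apart (14 mm thick, 360 mm long, 26 mm high) with four pairs of V notches, open between the rails. Origin: on the table under the middle of the rest. x runs along the markers, y along the rails, z up. Marker axes lie 58 mm above the table at y = -0.150, -0.050, 0.050, 0.150 m; V tips 58 mm high. Markers can be rolled in the notches
- engraver: White desktop engraver, 435 x 332 x 100 mm plus 10 mm rails on top. Origin: on the table below the centre of its open loading bay. x to its rear (the way the hatch opens), y left, z up. Bay inside: 190 mm (x) by 288 mm (y), walls 20 mm, bed 55 mm above the table, with four cradles for markers lying along x. Behind the bay: closed housing, under the opened hatch
- hatch (a joint): Amber hatch in an aluminium frame, m: 0 shut over the bay, 0.200 fully back (towards the engraver's +x). 212 x 332 mm, top face 116 mm above the table, 0.5 kg; slides with about 2 N and stays where left. With the plunger pin down in a rail hole (one at 0, one at 0.200) it has 1.6 mm of play only
- plunger (a joint): Spring index plunger on the hatch, m: 0 pin down, 0.012 pulled fully up (4 to 9 N). The hatch slides freely when it is above 0.008. Let go between the holes the pin rides on the rail at 0.007; over a hole it springs down to 0
- plunger_knob (a point): Centre of the plunger's round black knob (26 mm across, 23 mm high, upright). With the pin down this point is 147.5 mm above the table and the knob's underside 20 mm above the hatch. At the hatch's front right corner: with the hatch shut, x = -0.098, y = -0.155 m from the engraver's origin. Moves with the hatch, rises with the plunger
- cradle0 (a point): Right cradle (engraver y = -0.093 m): where the middle of a seated marker's axis lies, 90 mm above the table. A pair of steel V blocks, 10 mm thick, 110 mm apart along the engraver's x, open between; V tips 86 mm above the table. Cradles are 62 mm apart; any marker may take any cradle
- cradle1 (a point): Second from right cradle (engraver y = -0.031 m): where the middle of a seated marker's axis lies, 90 mm above the table. A pair of steel V blocks, 10 mm thick, 110 mm apart along the engraver's x, open between; V tips 86 mm above the table. Cradles are 62 mm apart; any marker may take any cradle
- cradle2 (a point): Third from right cradle (engraver y = +0.031 m): where the middle of a seated marker's axis lies, 90 mm above the table. A pair of steel V blocks, 10 mm thick, 110 mm apart along the engraver's x, open between; V tips 86 mm above the table. Cradles are 62 mm apart; any marker may take any cradle
- cradle3 (a point): Left cradle (engraver y = +0.093 m): where the middle of a seated marker's axis lies, 90 mm above the table. A pair of steel V blocks, 10 mm thick, 110 mm apart along the engraver's x, open between; V tips 86 mm above the table. Cradles are 62 mm apart; any marker may take any cradle
- tape: roll of clear tape lying flat, 90 mm across, 24 mm high. Bystander: to be left alone. Origin: centre of its underside
- pencil_pot: white pot 76 mm across, 95 mm high, with pencils up to 165 mm. Bystander: to be left alone. Origin: centre of its underside
- phone: black phone, 150 x 72 x 9 mm, lying flat. Bystander: to be left alone. Origin: centre of its underside
- cards: stack of paper cards, 105 x 148 x 14 mm. Bystander: to be left alone. Origin: centre of its underside
- glue: white glue bottle, 44 mm across, 110 mm high, upright. Bystander: to be left alone. Origin: centre of its underside
- mug: white mug, 80 mm across, 95 mm high. Bystander: to be left alone. Origin: centre of its underside
- tin: flat steel tin, 90 mm across, 30 mm high. Bystander: to be left alone. Origin: centre of its underside
- slim_marker: slim square-section art marker, 150 x 16 x 16 mm, lying on the table. Bystander: to be left alone. Origin: centre of its underside

How it is judged (in metres and radians):
On the way, in this order (a step that is already met when the one before it is completed fails the run):
1. the hatch is fully back and its plunger has dropped into the rear hole (value of joint hatch above 0.195 m and value of joint plunger below 0.003 m), for 0.2 s.
2. with the hatch still held back by its plunger, every marker lies let go in a cradle with its flat up (all of step 1 and (distance between marker0 and cradle0 below 0.014 m or distance between marker0 and cradle1 below 0.014 m or distance between marker0 and cradle2 below 0.014 m or distance between marker0 and cradle3 below 0.014 m) and angle between each of marker0, marker1, marker2, marker3, marker4's own z axis and vertical below 0.15 rad and linear speed of each of marker0, marker1, marker2, marker3, marker4 below 0.03 m/s and contact force between the fingers and marker0 below 0.5 N and (distance between marker1 and cradle0 below 0.014 m or distance between marker1 and cradle1 below 0.014 m or distance between marker1 and cradle2 below 0.014 m or distance between marker1 and cradle3 below 0.014 m) and contact force between the fingers and marker1 below 0.5 N and (distance between marker2 and cradle0 below 0.014 m or distance between marker2 and cradle1 below 0.014 m or distance between marker2 and cradle2 below 0.014 m or distance between marker2 and cradle3 below 0.014 m) and contact force between the fingers and marker2 below 0.5 N and (distance between marker3 and cradle0 below 0.014 m or distance between marker3 and cradle1 below 0.014 m or distance between marker3 and cradle2 below 0.014 m or distance between marker3 and cradle3 below 0.014 m) and contact force between the fingers and marker3 below 0.5 N and (distance between marker4 and cradle0 below 0.014 m or distance between marker4 and cradle1 below 0.014 m or distance between marker4 and cradle2 below 0.014 m or distance between marker4 and cradle3 below 0.014 m) and contact force between the fingers and marker4 below 0.5 N), for 0.2 s.
3. the hatch is fully shut and its plunger has dropped into the front hole (value of joint hatch below 0.004 m and value of joint plunger below 0.003 m), for 0.2 s.
At the end, for the whole second after the job is handed in: Every marker present lies at rest in a cradle, the middle of its axis within 14 mm of the cradle's point, with the flat facing up to within 0.15 rad (8.6 degrees); the hatch is shut (joint below 4 mm) and its plunger down (below 3 mm) (all of step 3 and (distance between marker0 and cradle0 below 0.014 m or distance between marker0 and cradle1 below 0.014 m or distance between marker0 and cradle2 below 0.014 m or distance between marker0 and cradle3 below 0.014 m) and angle between each of marker0, marker1, marker2, marker3, marker4's own z axis and vertical below 0.15 rad and linear speed of each of marker0, marker1, marker2, marker3, marker4 below 0.03 m/s and contact force between the fingers and marker0 below 0.5 N and (distance between marker1 and cradle0 below 0.014 m or distance between marker1 and cradle1 below 0.014 m or distance between marker1 and cradle2 below 0.014 m or distance between marker1 and cradle3 below 0.014 m) and contact force between the fingers and marker1 below 0.5 N and (distance between marker2 and cradle0 below 0.014 m or distance between marker2 and cradle1 below 0.014 m or distance between marker2 and cradle2 below 0.014 m or distance between marker2 and cradle3 below 0.014 m) and contact force between the fingers and marker2 below 0.5 N and (distance between marker3 and cradle0 below 0.014 m or distance between marker3 and cradle1 below 0.014 m or distance between marker3 and cradle2 below 0.014 m or distance between marker3 and cradle3 below 0.014 m) and contact force between the fingers and marker3 below 0.5 N and (distance between marker4 and cradle0 below 0.014 m or distance between marker4 and cradle1 below 0.014 m or distance between marker4 and cradle2 below 0.014 m or distance between marker4 and cradle3 below 0.014 m) and contact force between the fingers and marker4 below 0.5 N); the robot touches nothing.
It fails at once if a thing that is no part of the job is pushed more than 30 mm aside (distance of any of tape, pencil_pot, phone, cards, glue, mug, tin, slim_marker from where it was at the start of the episode above 0.03 m).
Of marker0, marker1, marker2, marker3, marker4 only 3 to 4 are there at a start; the rules pass over those that are not, and their reading is None.
At some moment in a run one of marker0, marker1, marker2, marker3, marker4 may be knocked a few centimetres aside while the robot is not near it.
Once in a run the grip may slacken for a moment while it holds something.
It also fails if it takes over 210 s, if anything falls off the work surface, if the arm or the gripper's body presses on something with over 40 N, if the wrist force passes 120 N, or if a joint passes its speed limit or range.

ROBOT

A 6-joint arm with a two-finger parallel gripper is mounted at the origin on the work surface. World frame = base frame: x ahead of the robot, y to its left, z up, the work surface at z = 0. Lengths are in mm, angles in rad, forces in N, time in s.
With the tool pointing down it reaches from about 300 to 775 mm from the base axis. Payload 14.6 kg.
Tool frame: the origin (TCP) lies at the very end of the fingers, on their centre line; the grasp point (between the pads) lies 19 mm behind it; z points along the fingers, y is the line along which they close (so a half turn about z gives the same grasp; the last joint's range is limited). The gripper opens to 94 mm and grips with 3 to 60 N. Pads are 16 mm wide; open, the fingers measure 119 mm over their backs; the gripper's body (75 mm by 177 mm) begins 78 mm behind the grasp point.
Start: joints at [-1.349, 0.3, 1.521, -0, 1.321, -0.067], TCP at [156.634, -527.214, 205.446] pointing down, gripper open.
Joint ranges: [-3.03, 3.03], [-0.79, 2.21], [0.23, 2.52], [-1.04, 4.18], [0, 3.07], [-2.55, 2.55]. Speed limits (rad/s): [2.22, 2.22, 2.57, 3.14, 3.14, 3.14].

INTERFACE

Orientations are given as [roll, pitch, yaw] about the fixed x, y, z axes, in that order (R = Rz(yaw) Ry(pitch) Rx(roll)).
In Python, from cell import manip, camera, get_calibration gives the robot as it stands. The module is installed in compiled form; this text tells all that it offers.
- The arm moves only by the tool jog_arm, never from a script. Its argument "plan" is one flat list of numbers, 6 for each row, row after row: the shift along the world's x, y, z in m, then the turn, a rotation vector about the world's x, y, z in degrees. A call has 1 to 20 rows; each row is the pose to reach, as a shift and turn from the pose commanded when the call began; what a row does not reach only later rows make up. A row lasts 1/10 s, in which the tool goes at most 50 mm and 8.59 degrees, less where a joint would pass 70% of its speed; a pose out of reach is approached as far as the arm can. A call with a gripper value outside its range is refused whole. "claw" is the finger opening in m, from 0 to 0.094, set as the call begins (left out, the last holds). The fingers move at their own pace and stop on an object; "force" is the grip in N (left out, the last holds). Time passes only in rows, so rows that repeat a pose let the fingers close. It gives the time, the measured TCP pose, the force, the opening and the grip force at its end, in the units of the state.
- manip.read_state(): the state, without advancing time (a new reading comes with each control period).
- camera(name): name is "side" or "top"; returns (picture, depth): 420x560x3 uint8, red, green, blue; 420x560 float32, mm along the optical axis (not along the pixel's ray), 0 where there is no reading.
- get_calibration(name): a dict with "fx", "fy", "cx", "cy" (pixels), "origin" and "attitude" of the camera in the world. Camera axes: x right, y down, z forward; pixel columns grow to the right and rows downward; lengths in mm; the calibration is good to about 2 mm. A picture is of the moment at which its call begins. get_calibration takes no time and is no camera call.
- manip.sign_off(): hands the job in; it is judged then, once.
The state is a dict: "clock": time; "joints": joint angles; "qd": joint speeds; "effort": joint torques, N m; "eef_pos": TCP position; "eef_rot": TCP orientation; "wrist_force": force on the tool from outside, world axes, zero at the start; "moment": the same for the moment, N m; "finger_gap": finger opening in mm; "finger_force": force on a finger pad.
Only numpy, scipy, OpenCV 4.12 (cv2) and the standard library are available. Lean on these libraries where they do the work, as an engineer would, in place of code of your own. Each camera call takes 0.05 s, during which the arm holds its last target. There are 200 camera calls.

## Working session

There is one attempt and no reset: what is moved stays moved. The work goes in short steps, Python scripts to look and compute and a tool call to move; the robot and the scene stay as the last step left them, time stands still between calls to the robot, and variables do not carry over. Pictures are saved under pics/ and viewed, at most 14 in all, crops included, and the job is handed in when it is done.

Besides the shell and the picture viewer there is one more tool, called after "Request:" as name(argument=value, ...) on one line, values as JSON. jog_arm: Moves the arm, as the interface text tells. Its arguments: {"type":"object","properties":{"plan":{"type":"array"},"claw":{"type":"number"},"force":{"type":"number"}},"required":["plan"]}

```bash
mkdir -p pics; cat > h.py <<'E'
import numpy as np, cv2
from cell import manip, camera, get_calibration
def cal(n):
    c=get_calibration(n); K=np.array([[c["fx"],0,c["cx"]],[0,c["fy"],c["cy"]],[0,0,1.]])
    a=np.array(c["attitude"],float); return K,np.array(c["origin"],float),a,c
E
python3 - <<'E'
from h import *
print(manip.read_state())
for n in("top","side"):
    p,d=camera(n); print(get_calibration(n)); cv2.imwrite(f"pics/{n}0.png",p[...,::-1]); np.savez(f"{n}0.npz",p=p,d=d)
E
```

```text
{'clock': 0.0, 'joints': array([-1.34860349e+00,  3.00474084e-01,  1.52159065e+00,  3.05436070e-05,
        1.32066479e+00, -6.65908227e-02]), 'qd': array([ 8.67869986e-04,  9.78337115e-05, -1.22711800e-03, -1.31153487e-03,
       -1.46279260e-03, -2.13189072e-05]), 'effort': array([-8.33389549e-04, -5.31804299e+01, -3.52742743e+01,  7.08388863e-02,
        2.43695697e-02, -7.44516274e-05]), 'eef_pos': array([ 156.58546865, -526.9707139 ,  204.88063711]), 'eef_rot': array([-3.14046027e+00, -1.05167985e-04,  2.88776020e-01]), 'wrist_force': array([-0.00525033, -0.39323187,  0.72324607]), 'moment': array([-0.06601465,  0.01511271, -0.07490045]), 'finger_force': 0.0, 'finger_gap': 93.69055641751851}
{'fx': 533.4988535734491, 'fy': 533.4988535734491, 'cx': 270.36878812880786, 'cy': 214.50394123676284, 'origin': array([ 419.87193467,  -74.17590088, 1479.75585984]), 'attitude': array([-3.07769727, -0.00402621, -1.56148315])}
{'fx': 471.2761427191143, 'fy': 471.2761427191143, 'cx': 275.6340718055351, 'cy': 212.85333013480596, 'origin': array([-194.60361999,  658.6789978 , 1167.57565709]), 'attitude': array([-2.37198202,  0.00278857, -2.36866107])}
```

View pics/top0.png

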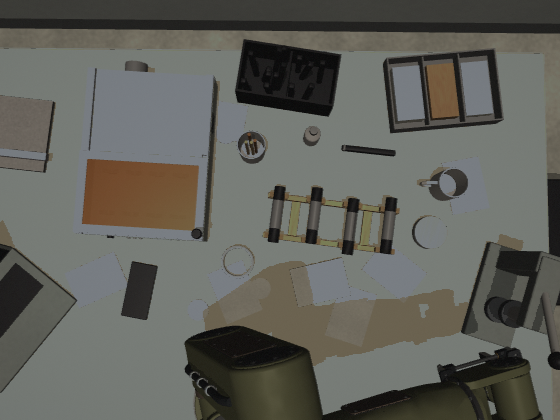

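View pics/side0.png

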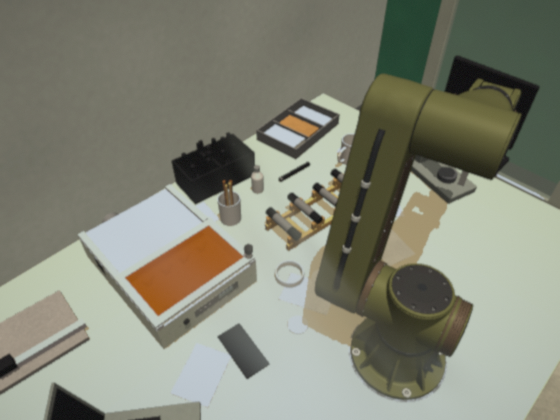

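```bash
cat >> h.py <<'E'
from scipy.spatial.transform import Rotation as Ro
def ray(n,u,v):
    c=get_calibration(n); r=Ro.from_euler('xyz',c["attitude"])
    return np.array(c["origin"]), r.apply([(u-c["cx"])/c["fx"],(v-c["cy"])/c["fy"],1.])
def onz(n,u,v,z):
    o,d=ray(n,u,v); return o+d*(z-o[2])/d[2]
def pts(n,d):
    c=get_calibration(n); v,u=np.indices(d.shape)
    P=np.stack([(u-c["cx"])/c["fx"]*d,(v-c["cy"])/c["fy"]*d,d],-1)
    return P@Ro.from_euler('xyz',c["attitude"]).as_matrix().T+np.array(c["origin"])
def proj(n,X):
    c=get_calibration(n); q=Ro.from_euler('xyz',c["attitude"]).inv().apply(np.array(X)-np.array(c["origin"]))
    return c["cx"]+c["fx"]*q[...,0]/q[...,2], c["cy"]+c["fy"]*q[...,1]/q[...,2]
E
python3 - <<'E'
from h import *
z=np.load("top0.npz");p,d=z["p"],z["d"];P=pts("top",d)
hsv=cv2.cvtColor(p,cv2.COLOR_RGB2HSV)
m=((hsv[...,0]>5)&(hsv[...,0]<20)&(hsv[...,1]>150)).astype(np.uint8); m[:,300:]=0;m[:140]=0
c=max(cv2.findContours(m,0,2)[0],key=cv2.contourArea)
r=cv2.minAreaRect(c);b=cv2.boxPoints(r);print("amber",r,[onz("top",*q,115).round(1) for q in b])
# knob
kz=P[225:245,185:210]
k=(kz[...,2]>140)&(kz[...,2]<170); print("knob",k.sum(),np.median(kz[k],0).round(1), kz[k][:,:2].min(0),kz[k][:,:2].max(0),kz[k][:,2].max())
g=(p.max(2)<45); g[:, :180]=0;g[:,212:]=0;g[:222]=0;g[245:]=0
ys,xs=np.nonzero(g);print("knobpix",len(xs),xs.mean(),ys.mean(),onz("top",xs.mean(),ys.mean(),150))
# markers height mask
mm=((P[...,2]>40)&(P[...,2]<90)).astype(np.uint8); mm[:,:262]=0;mm[:,402:]=0;mm[:180]=0;mm[262:]=0
cap=((p.max(2)<40)&(mm>0)).astype(np.uint8)
n,l,s,ce=cv2.connectedComponentsWithStats(cap)
for i in range(1,n):
    if s[i,4]>30: print("cap",s[i],ce[i].round(1),onz("top",*ce[i],62).round(1))
crop=p[178:262,262:406]; cv2.imwrite("pics/rest0.png",cv2.resize(np.clip(crop[...,::-1].astype(float)*1.8,0,255).astype(np.uint8),None,fx=5.4,fy=5.4,interpolation=cv2.INTER_CUBIC))
E
```

```text
amber ((115.79834747314453, 192.79379272460938), (63.24891662597656, 64.30816650390625), 3.5035314559936523) [array([481. , 401.9, 115. ]), array([646.6, 397.1, 115. ]), array([638.2, 234.3, 115. ]), array([472.6, 240.4, 115. ])]
knob 91 [456.7 104.7 158.2] [444.46027367  92.49330203] [466.87632507 117.8890265 ] 164.49435798737886
knobpix 83 199.89156626506025 232.04819277108433 [459.52824319  96.41177921 150.        ]
cap [273 186  12  15 137] [278.8 192.7] [ 569.2 -101.    62. ]
cap [311 187  11  15 138] [316.2 194.1] [ 566.3 -200.8   62. ]
cap [385 197  12  15 141] [390.2 204.1] [ 541.6 -398.6   62. ]
cap [347 198  12  15 146] [352.5 205. ] [ 538.2 -298.    62. ]
cap [268 228  12  15 139] [273.2 234.8] [456.6 -87.1  62. ]
cap [305 229  12  15 145] [310.9 236. ] [ 454.4 -187.3   62. ]
cap [380 239  12  15 148] [385.3 246.1] [ 429.5 -385.1   62. ]
cap [342 240  12  15 145] [347.4 246.8] [ 426.7 -284.2   62. ]
```

View pics/rest0.png

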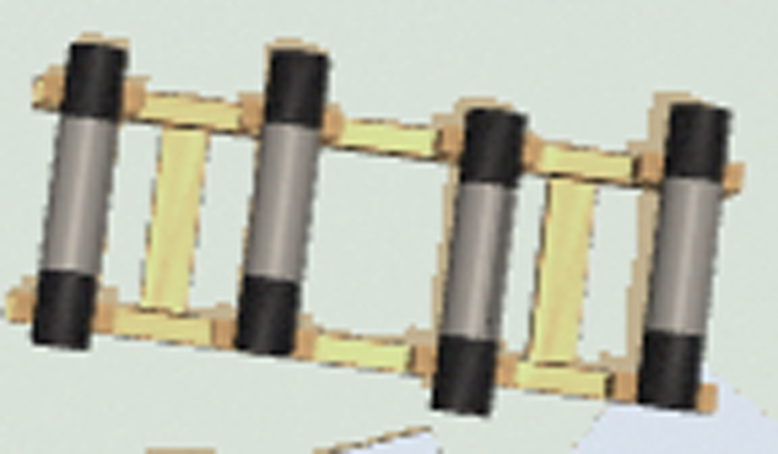

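```bash
python3 - <<'E'
from h import *
z=np.load("top0.npz");p,d=z["p"],z["d"];P=pts("top",d)
hsv=cv2.cvtColor(p,cv2.COLOR_RGB2HSV)
m=((hsv[...,0]>3)&(hsv[...,0]<25)&(hsv[...,1]>110)).astype(np.uint8); m[:,210:]=0;m[:140]=0;m[240:]=0;m[:,:70]=0
c=max(cv2.findContours(m,0,2)[0],key=cv2.contourArea)
r=cv2.minAreaRect(c);b=cv2.boxPoints(r);Q=np.array([onz("top",*q,114) for q in b]);print("amber",r,Q.round(1),Q.mean(0), np.degrees(np.arctan2(*(Q[2]-Q[1])[[1,0]])),np.degrees(np.arctan2(*(Q[1]-Q[0])[[1,0]])))
# engraver body by height
m=((P[...,2]>85)&(P[...,2]<130)).astype(np.uint8); m[:,225:]=0;m[:60]=0;m[245:]=0;m[:,:75]=0
m=cv2.morphologyEx(m,2,np.ones((7,7),np.uint8))
c=max(cv2.findContours(m,0,2)[0],key=cv2.contourArea);q=c[:,0];X=P[q[:,1],q[:,0]][:,:2].astype(np.float32);print("body",cv2.minAreaRect(X))
g=p.astype(float).mean(2)
for n,(x,y) in zip("ABCD",[(512.9,-94),(510.4,-194),(482.5,-291.1),(485.6,-391.9)]):
    a=np.radians(-7);ex=np.array([np.cos(a),np.sin(a)]);ey=np.array([-ex[1],ex[0]])
    off=np.arange(-18,19,2.)
    pr=[];dz=[]
    for t in np.arange(-30,31,3.):
        W=np.array([[x,y]+ex*t+ey*o for o in off]);W=np.c_[W,np.full(len(W),68.)]
        u,v=proj("top",W); pr.append(cv2.remap(g.astype(np.float32),u[None].astype(np.float32),v[None].astype(np.float32),1)[0]); dz.append(cv2.remap(P[...,2].astype(np.float32),u[None].astype(np.float32),v[None].astype(np.float32),1)[0])
    print(n,np.mean(pr,0).round().astype(int));print("  z",np.median(dz,0).round(1))
E
```

```text
amber ((139.82534790039062, 194.4246826171875), (112.01368713378906, 65.02039337158203), 3.66778826713562) [[480.2 403.3 114. ]
 [647.7 397.9 114. ]
 [632.  109.5 114. ]
 [464.5 117.1 114. ]] [556.1075559  256.94978024 114.        ] -93.1272479127382 -1.838083209214356
body ((678.6200561523438, 249.11407470703125), (334.9121398925781, 464.1114196777344), 86.85095977783203)
A [119  91  65  62  69  75  79  85  94  97  92  84  79  74  68  60  77 109
 120]
  z [ 0.9 27.1 61.6 68.1 69.  70.4 71.9 72.2 72.9 73.  71.7 72.9 72.2 70.
 68.5 65.9 33.9  1.9  0.3]
B [118  99  73  66  71  76  81  87  95  96  90  83  77  72  66  57  63  95
 116]
  z [ 0.6 12.2 60.2 68.4 71.  71.4 71.7 71.5 71.8 73.  72.6 72.3 70.2 69.9
 67.9 64.4 40.7  1.3 -0.6]
C [122 115  87  62  55  60  75  86  95  97  89  82  76  71  64  56  53  76
  93]
  z [ 0.4  1.4 40.  62.1 65.9 71.  72.1 72.3 71.9 72.8 73.1 71.4 70.2 69.7
 67.7 64.5 49.9 13.2 -0.3]
D [121 106  80  70  74  78  82  88  95  95  88  80  75  70  63  54  48  67
  88]
  z [ 0.1 10.8 51.4 69.2 70.4 72.3 71.8 72.8 73.3 72.9 73.2 71.6 69.5 69.5
 67.9 65.4 59.8 23.3  1.2]
```

Request:
jog_arm(plan=[0.299,0.632,0.02,0,0,71,0.299,0.632,0.02,0,0,71,0.299,0.632,0.02,0,0,71,0.299,0.632,0.02,0,0,71,0.299,0.632,0.02,0,0,71,0.299,0.632,0.02,0,0,71,0.299,0.632,0.02,0,0,71,0.299,0.632,0.02,0,0,71,0.299,0.632,0.02,0,0,71,0.299,0.632,0.02,0,0,71,0.299,0.632,0.02,0,0,71,0.299,0.632,0.02,0,0,71,0.299,0.632,0.02,0,0,71,0.299,0.632,0.02,0,0,71,0.299,0.632,0.02,0,0,71,0.299,0.632,0.02,0,0,71,0.299,0.632,0.02,0,0,71,0.299,0.632,0.02,0,0,71], claw=0.06)

```text
clock: 1.9
eef_pos: [455.4, 103.7, 225.6]
eef_rot: [3.141, 0.0, 1.526]
wrist_force: [0.0, -0.1, -0.1]
finger_gap: 59.9
finger_force: 0.0
```

Request:
jog_arm(plan=[0.0005,0.001,-0.05,0,0,-0.6,0.0005,0.001,-0.098,0,0,-0.6,0.0005,0.001,-0.098,0,0,-0.6,0.0005,0.001,-0.098,0,0,-0.6], claw=0.06)

```text
clock: 2.3
eef_pos: [456.4, 105.2, 128.7]
eef_rot: [-3.142, -0.0, 1.516]
wrist_force: [0.9, 1.0, 0.5]
finger_gap: 60.0
finger_force: 0.0
```

Request:
jog_arm(plan=[0,0,0,0,0,0,0,0,0,0,0,0,0,0,0,0,0,0,0,0,0,0,0,0,0,0,0,0,0,0,0,0,0,0,0,0], claw=0.0, force=40)

```text
clock: 2.9
eef_pos: [456.3, 105.8, 127.9]
eef_rot: [3.141, -0.0, 1.518]
wrist_force: [-1.2, -0.1, 5.0]
finger_gap: 25.2
finger_force: 40.0
```

Request:
jog_arm(plan=[0,0,0.006,0,0,0,0,0,0.0115,0,0,0,0,0,0.0115,0,0,0])

```text
clock: 3.2
eef_pos: [455.9, 105.8, 139.1]
eef_rot: [-3.141, 0.0, 1.518]
wrist_force: [0.7, 1.1, -8.6]
finger_gap: 25.5
finger_force: 40.0
```

Request:
jog_arm(plan=[0.025,-0.0014,0,0,0,0,0.05,-0.0028,0,0,0,0,0.075,-0.0041,0,0,0,0,0.1,-0.0055,0,0,0,0,0.125,-0.0069,0,0,0,0,0.15,-0.0083,0,0,0,0,0.175,-0.0096,0,0,0,0,0.19,-0.0105,0,0,0,0,0.2,-0.011,0,0,0,0,0.2,-0.011,0,0,0,0,0.2,-0.011,0,0,0,0])

```text
clock: 4.3
eef_pos: [655.1, 95.2, 137.1]
eef_rot: [-3.137, -0.0, 1.518]
wrist_force: [-5.2, 3.0, -7.7]
finger_gap: 25.4
finger_force: 40.0
```

Request:
jog_arm(plan=[0,0,-0.0115,0,0,0,0,0,-0.0115,0,0,0,0,0,-0.0115,0,0,0])

```text
clock: 4.6
eef_pos: [655.1, 95.1, 126.5]
eef_rot: [-3.138, 0.0, 1.518]
wrist_force: [-6.0, 1.9, -4.6]
finger_gap: 25.2
finger_force: 40.0
```

Request:
jog_arm(plan=[0,0,0,0,0,0,0,0,0,0,0,0,0,0,0,0,0,0,0,0,0,0,0,0], claw=0.06)

```text
clock: 5.0
eef_pos: [656.3, 94.7, 127.8]
eef_rot: [3.141, -0.0, 1.517]
wrist_force: [0.2, 0.3, -0.1]
finger_gap: 53.5
finger_force: 0.0
```

Request:
jog_arm(plan=[0,0,0.05,0,0,0,0,0,0.11,0,0,0,0,0,0.11,0,0,0,-0.05,-0.05,0.11,0,0,0,-0.1,-0.1,0.11,0,0,0,-0.13,-0.15,0.11,0,0,0,-0.13,-0.2,0.11,0,0,0,-0.13,-0.2,0.11,0,0,0])

```text
clock: 5.8
eef_pos: [524.9, -106.9, 237.7]
eef_rot: [3.141, 0.0, 1.518]
wrist_force: [0.6, -0.5, 1.0]
finger_gap: 60.2
finger_force: 0.0
```

```bash
python3 - <<'E'
from h import *
for n in("top","side"):
    p,d=camera(n); np.savez(f"{n}1.npz",p=p,d=d)
    cv2.imwrite(f"pics/{n}1.png",np.clip(p[...,::-1].astype(float)*1.4,0,255).astype(np.uint8))
d=np.load("top1.npz")["d"];P=pts("top",d)
Q=P.reshape(-1,3);k=(abs(Q[:,0]-655)<40)&(abs(Q[:,1]-95)<25)&(Q[:,2]>135)&(Q[:,2]<175);print(k.sum(),Q[k].mean(0),(Q[k].max(0)+Q[k].min(0))/2, np.percentile(Q[k][:,2],[20,50,80,95]))
E
```

```text
94 [654.66135812  93.80620883 156.98251381] [655.03300066  94.52615447 152.60529054] [154.85073811 158.00237724 160.59315686 162.85022381]
```

View pics/top1.png

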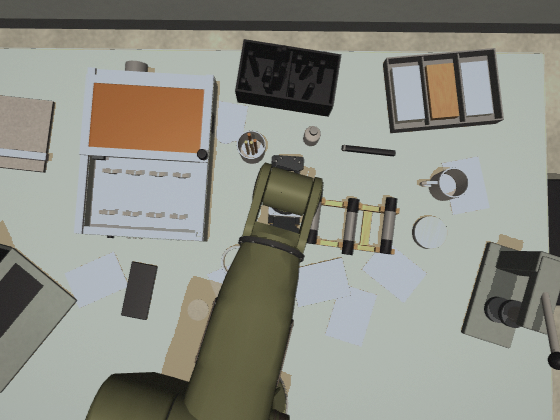

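```bash
python3 - <<'E'
from h import *
z=np.load("top1.npz");p=z["p"];P=pts("top",z["d"])
a=np.radians(-3.15);ex=np.array([np.cos(a),np.sin(a)]);ey=np.array([-ex[1],ex[0]])
k=np.array([655.3,94.6]); O=k-102*ex+155*ey; print("O from knob",O)
L=(P[...,:2]-O)@np.stack([ex,ey],1)
m=((P[...,2]>66)&(P[...,2]<96)&(abs(L[...,0])<85)&(abs(L[...,1])<135)).astype(np.uint8)
n,l,s,ce=cv2.connectedComponentsWithStats(m)
for i in range(1,n):
    if s[i,4]>8:
        q=P[l==i]; print(s[i],ce[i].round(1),"L",((L[l==i].max(0)+L[l==i].min(0))/2).round(1),L[l==i].mean(0).round(1),q[:,2].max().round(0))
C=np.array([O+y*ey for y in(-93,-31,31,93)]);print(C.round(1))
# bay inner walls
w=(P[...,2]>90)&(P[...,2]<118); 
for nm,sel in (("y",(abs(L[...,0])<60)),("x",(abs(L[...,1])<100))):
    i=0 if nm=="x" else 1; v=L[...,i][w&sel]; h=v[(v<0)&(v>-190)]; g=v[(v>0)&(v<190)]; print(nm,h.min(),h.max(),g.min() if len(g) else 0,g.max() if len(g) else 0)
E
```

```text
O from knob [561.97138995 254.97072846]
[ 96 158   9   2  15] [100.1 158.6] L [ 83.3 120.6] [ 83.3 119.1] 96.0
[102 168  17   6  64] [110.2 170.6] L [55.  93.6] [54.9 93.8] 96.0
[126 170  16   5  64] [133.5 172.1] L [54.9 31.1] [54.7 31.8] 91.0
[149 171  17   6  69] [157.  173.4] L [ 56.5 -30.7] [ 55.4 -30.3] 89.0
[173 173  16   5  65] [180.5 175.2] L [ 55.  -93.9] [ 54.7 -92.5] 91.0
[ 99 210  16   5  64] [106.5 212.1] L [-55.2  92.9] [-55.5  93.9] 93.0
[123 211  16   5  63] [130.5 213.3] L [-54.9  29.3] [-54.7  30.9] 89.0
[146 213  16   5  63] [153.5 215. ] L [-54.7 -30.4] [-55.2 -29.8] 89.0
[170 214  16   5  60] [177.6 216.3] L [-54.4 -92.8] [-54.3 -93.1] 90.0
[[556.9 162.1]
 [560.3 224. ]
 [563.7 285.9]
 [567.1 347.8]]
y -166.70963907434944 -74.90877779343957 48.11618837960943 166.55057573818877
x -114.97744646656567 -94.56388753978437 49.85159398482757 189.9856285145555
```

```bash
cat >> h.py <<'E'
def prof(n,img,c,yaw,phis,t=np.arange(-28,29,4.),z0=58):
    a=np.radians(yaw);ex=np.array([np.cos(a),np.sin(a),0]);ey=np.array([-ex[1],ex[0],0]);g=img.astype(np.float32).mean(2);out=[]
    for f in np.radians(phis):
        W=np.array([*c,z0])+t[:,None]*ex+15*(np.sin(f)*ey+np.cos(f)*np.array([0,0,1.]))
        u,v=proj(n,W); out.append(np.median(cv2.remap(g,u[None].astype(np.float32),v[None].astype(np.float32),1)))
    return np.round(out).astype(int)
E
python3 - <<'E'
from h import *
M=dict(A=(512.9,-94),B=(510.4,-194),C=(482.5,-291.1),D=(485.6,-391.9))
ph=np.arange(-80,81,10);print(ph)
t=np.load("top0.npz")["p"]
for k,c in M.items(): print("top",k,prof("top",t,c,-7,ph))
ph=np.arange(-30,131,10);print(ph)
for f in(0,1):
  s=np.load(f"side{f}.npz")["p"]
  for k,c in M.items(): print("side",f,k,prof("side",s,c,-7,ph))
s=np.load("side0.npz")["p"][150:270,240:360]; s1=np.load("side1.npz")["p"][150:270,240:360]
cv2.imwrite("pics/s01.png",cv2.resize(np.clip(np.hstack([s,s1])[...,::-1]*1.3,0,255).astype(np.uint8),None,fx=3.3,fy=3.3,interpolation=2))
E
```

```text
[-80 -70 -60 -50 -40 -30 -20 -10   0  10  20  30  40  50  60  70  80]
top A [70 65 61 63 70 76 81 91 98 89 81 75 69 61 64 79 89]
top B [74 71 66 67 72 77 82 91 97 89 80 74 67 60 56 69 82]
top C [79 76 68 59 54 61 77 89 97 90 80 74 66 58 52 60 72]
top D [73 72 71 71 74 78 82 89 96 90 79 73 66 57 49 58 73]
[-30 -20 -10   0  10  20  30  40  50  60  70  80  90 100 110 120 130]
side 0 A [138 133 131 132 134 133 130 124 117 108  99  92  92  95  99 103 100]
side 0 B [132 128 126 126 128 128 125 119 111 101  91  83  78  81  89 100 110]
side 0 C [146 142 136 131 129 128 124 118 109  98  87  81  87 100 115 123 125]
side 0 D [63 64 63 64 64 64 63 63 63 63 63 63 63 63 63 63 63]
side 1 A [111 107 103 103 105 104 103 100  96  91  86  84  91  97 103 108 104]
side 1 B [ 49  58  76 101 121 135 136 131 122 111  99  89  82  79  78  85  84]
side 1 C [32 32 32 31 31 31 30 30 29 29 30 29 29 29 29 29 29]
side 1 D [97 97 97 96 96 96 96 96 96 94 93 91 91 90 89 89 89]
```

View pics/s01.png

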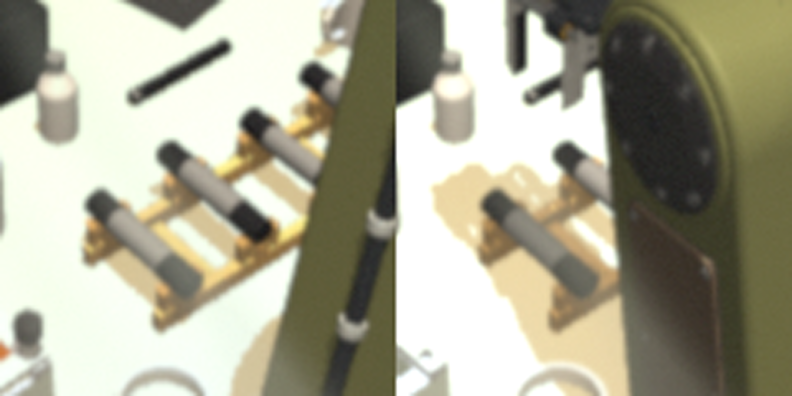

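Request:
jog_arm(plan=[-0.04,-0.16,-0.06,0,0,-94,-0.04,-0.16,-0.06,0,0,-94,-0.04,-0.16,-0.06,0,0,-94,-0.04,-0.16,-0.06,0,0,-94,-0.04,-0.16,-0.06,0,0,-94,-0.04,-0.16,-0.06,0,0,-94,-0.04,-0.16,-0.06,0,0,-94,-0.04,-0.16,-0.06,0,0,-94,-0.04,-0.16,-0.06,0,0,-94,-0.04,-0.16,-0.06,0,0,-94,-0.04,-0.16,-0.06,0,0,-94,-0.04,-0.16,-0.06,0,0,-94,-0.04,-0.16,-0.06,0,0,-94], claw=0.05)

```text
clock: 7.2
eef_pos: [486.3, -264.9, 177.3]
eef_rot: [-3.142, 0.0, -0.119]
wrist_force: [-0.1, 0.2, 0.1]
finger_gap: 50.3
finger_force: 0.0
```

```bash
cat >> h.py <<'E'
# shift (m) and turn (deg) from commanded pose cur=(pos mm, rpy) to a tool leaning th deg (left +) about a marker axis at yaw,
# gripping with the axis d mm behind TCP, standing off so mm along the tool
def goal(c,z,yaw,th,d=15,so=0):
    a=np.radians(yaw);t=np.radians(th);ex=np.array([np.cos(a),np.sin(a),0]);ey=np.array([-ex[1],ex[0],0]);w=np.sin(t)*ey+np.cos(t)*np.array([0,0,1.])
    R=Ro.from_rotvec(-t*ex)*Ro.from_euler('xyz',[np.pi,0,a]); return np.array([*c,z])+(so-d)*w,R
def jog(c,z,yaw,th,d=15,so=0,fromg=None):
    s=manip.read_state(); p0,R0=(s["eef_pos"],Ro.from_euler('xyz',s["eef_rot"])) if fromg is None else fromg
    p,R=goal(c,z,yaw,th,d,so); print(th,so,"shift",((p-p0)/1000).round(4),"turn",np.degrees((R*R0.inv()).as_rotvec()).round(1)); return p,R
E
python3 - <<'E'
from h import *
print(manip.read_state()["eef_pos"],manip.read_state()["eef_rot"],manip.read_state()["joints"])
c=(482.5,-291.1); g=jog(c,58,-7,28,15,70); jog(c,58,-7,28,15,0,g)
E
```

```text
[ 486.31229694 -264.94378382  177.29215118] [-3.14153985e+00  6.66410288e-05 -1.18514156e-01] [-5.64989696e-01  3.32369316e-01  1.54551123e+00  1.97751808e-05
  1.26379502e+00  1.12431481e+00]
28 70 shift [-0.0007 -0.0005 -0.0707] turn [-27.8   3.4  -0.2]
28 0 shift [-0.004  -0.0326 -0.0618] turn [0. 0. 0.]
```

Request:
jog_arm(plan=[-0.0007,-0.0005,-0.02,-10,1.2,0,-0.0007,-0.0005,-0.04,-20,2.4,0,-0.0007,-0.0005,-0.0707,-27.8,3.4,-0.2,-0.0007,-0.0005,-0.0707,-27.8,3.4,-0.2,-0.0007,-0.0005,-0.0707,-27.8,3.4,-0.2,-0.0027,-0.017,-0.1,-27.8,3.4,-0.2,-0.0047,-0.0331,-0.1325,-27.8,3.4,-0.2,-0.0047,-0.0331,-0.1325,-27.8,3.4,-0.2,-0.0047,-0.0331,-0.1325,-27.8,3.4,-0.2])

```text
clock: 8.1
eef_pos: [481.6, -298.8, 45.9]
eef_rot: [2.653, -0.001, -0.127]
wrist_force: [-1.1, 0.0, 0.6]
finger_gap: 50.0
finger_force: 0.0
```

Request:
jog_arm(plan=[0,0,0,0,0,0,0,0,0,0,0,0,0,0,0,0,0,0,0,0,0,0,0,0], claw=0.0, force=10)

```text
clock: 8.5
eef_pos: [482.1, -297.8, 45.9]
eef_rot: [2.653, -0.003, -0.125]
wrist_force: [0.5, 6.5, 4.6]
finger_gap: 26.8
finger_force: 10.0
```

```bash
python3 - <<'E'
from h import *
c=(482.5,-291.1); g0=goal(c,58,-7,28,15); 
for a in [(28,60),(-31,60),(-31,0)]: jog(c,58,-7,a[0],13,a[1],g0)
g1=goal(c,58,-7,-31,13)
print("from grip"); jog(c,180,-7,-31,13,0,g1); 
c0=(556.9,162.1); jog(c0,180,-3.15,31,13,0,g1);jog(c0,110,-3.15,31,13,0,g1); jog(c0,91,-3.15,31,13,0,g1)
E
```

```text
28 60 shift [0.0035 0.0289 0.0547] turn [0. 0. 0.]
-31 60 shift [-0.0021 -0.017   0.0535] turn [58.6 -7.2  0. ]
-31 0 shift [0.0017 0.0136 0.0021] turn [58.6 -7.2  0. ]
from grip
-31 0 shift [0.    0.    0.122] turn [0. 0. 0.]
31 0 shift [0.0732 0.4399 0.122 ] turn [-61.8   5.5   3.5]
31 0 shift [0.0732 0.4399 0.052 ] turn [-61.8   5.5   3.5]
31 0 shift [0.0732 0.4399 0.033 ] turn [-61.8   5.5   3.5]
```

Request:
jog_arm(plan=[0,0,0,0,0,0,0,0,0,0,0,0,0.0017,0.0145,0.0275,0,0,0,0.0035,0.0289,0.0547,0,0,0,0.0035,0.0289,0.0547,0,0,0,0.0025,0.02,0.06,8,-1,0,0.0015,0.01,0.06,16,-2,0,0.001,0,0.06,24,-3,0,-0.001,-0.01,0.06,32,-4,0,-0.0021,-0.017,0.055,40,-5,0,-0.0021,-0.017,0.0535,48,-6,0,-0.0021,-0.017,0.0535,58.6,-7.2,0,-0.0021,-0.017,0.0535,58.6,-7.2,0,-0.0021,-0.017,0.0535,58.6,-7.2,0,0,0,0.026,58.6,-7.2,0,0.0017,0.0136,0.0021,58.6,-7.2,0,0.0017,0.0136,0.0021,58.6,-7.2,0,0.0017,0.0136,0.0021,58.6,-7.2,0], claw=0.05)

```text
clock: 10.3
eef_pos: [483.6, -284.6, 48.1]
eef_rot: [-2.602, 0.002, -0.124]
wrist_force: [-0.4, -0.4, 1.1]
finger_gap: 50.1
finger_force: 0.0
```

Request:
jog_arm(plan=[0,0,0,0,0,0,0,0,0,0,0,0,0,0,0,0,0,0,0,0,0,0,0,0], claw=0.0, force=30)

```text
clock: 10.7
eef_pos: [483.4, -284.9, 47.9]
eef_rot: [-2.6, 0.002, -0.126]
wrist_force: [-0.6, 1.3, 5.5]
finger_gap: 28.9
finger_force: 30.0
```

Request:
jog_arm(plan=[0,0,0,0,0,0,0,0,0,0,0,0,0,0,0,0,0,0], claw=0.0, force=10)

```text
clock: 11.0
eef_pos: [483.4, -284.9, 47.9]
eef_rot: [-2.6, 0.002, -0.126]
wrist_force: [-0.6, 2.0, 6.1]
finger_gap: 29.5
finger_force: 10.0
```

Request:
jog_arm(plan=[0,0,0,0,0,0,0,0,0,0,0,0,0,0,0,0,0,0], claw=0.0, force=50)

```text
clock: 11.3
eef_pos: [483.4, -284.9, 47.9]
eef_rot: [-2.6, 0.002, -0.126]
wrist_force: [0.5, 1.1, 5.2]
finger_gap: 28.6
finger_force: 50.0
```

Request:
jog_arm(plan=[0,0,0.04,0,0,0,0,0,0.08,0,0,0,0,0,0.122,0,0,0,0,0.04,0.122,-6,0.5,0.3,0.01,0.08,0.122,-12,1,0.7,0.02,0.12,0.122,-18,1.6,1,0.03,0.16,0.122,-24,2,1.4,0.035,0.2,0.122,-30,2.6,1.7,0.04,0.24,0.122,-36,3.2,2,0.05,0.28,0.122,-42,3.7,2.4,0.06,0.32,0.122,-48,4.2,2.7,0.065,0.36,0.122,-54,4.8,3,0.07,0.4,0.122,-59,5.2,3.3,0.0732,0.4399,0.122,-61.8,5.5,3.5,0.0732,0.4399,0.122,-61.8,5.5,3.5,0.0732,0.4399,0.122,-61.8,5.5,3.5], force=30)

```text
clock: 12.9
eef_pos: [556.3, 155.8, 168.6]
eef_rot: [2.6, -0.001, -0.057]
wrist_force: [-0.6, -0.3, -1.3]
finger_gap: 29.3
finger_force: 30.0
```

```bash
python3 - <<'E'
from h import *
s=manip.read_state();print(s["eef_pos"],s["eef_rot"],s["finger_gap"],s["joints"])
c0=(556.9,162.1); jog(c0,92,-3.15,31,13,0)
z=camera("top");np.savez("top2.npz",p=z[0],d=z[1])
M=dict(A=(512.9,-94),B=(510.4,-194),D=(485.6,-391.9));ph=np.arange(-80,81,10)
for k,c in M.items(): print(k,prof("top",z[0],c,-7,ph))
z=camera("side");np.savez("side2.npz",p=z[0],d=z[1])
ph=np.arange(-30,131,10)
for k,c in M.items(): print(k,prof("side",z[0],c,-7,ph))
E
```

```text
[556.30777314 155.77354966 168.58808604] [ 2.60047434e+00 -9.04055725e-04 -5.71437252e-02] 29.26778917566957 [ 0.42428704  0.55656459  1.33721268 -0.47506893  1.52425958  2.14222811]
31 0 shift [ 0.0002 -0.0004 -0.0877] turn [0.  0.1 0.1]
A [ 76  70  67  69  75  82  88  98 105  96  87  81  74  66  69  85  95]
B [ 80  77  72  72  77  83  89  98 104  96  87  80  72  64  61  75  89]
D [ 79  78  76  76  79  84  89  96 104  97  86  79  71  61  53  62  79]
A [96 96 94 93 92 91 92 91 90 89 87 86 85 85 84 84 84]
B [102 102 102 102 102 102 102 102 101 101 101 101 102 102 102 102 102]
D [94 94 95 95 95 95 96 96 96 96 97 96 96 96 95 95 94]
```

Request:
jog_arm(plan=[0,0,-0.03,0,0,0,0,0,-0.06,0,0,0,0,0,-0.08,0,0,0,0,0,-0.0885,0,0,0,0,0,-0.0885,0,0,0,0,0,-0.0885,0,0,0])

```text
clock: 13.6
eef_pos: [556.7, 154.5, 81.6]
eef_rot: [2.602, -0.003, -0.06]
wrist_force: [-1.8, 4.2, 2.0]
finger_gap: 29.1
finger_force: 30.0
```

Request:
jog_arm(plan=[0,0,0,0,0,0,0,0,0,0,0,0,0,0,0,0,0,0,0,0,0,0,0,0], claw=0.042)

```text
clock: 14.0
eef_pos: [556.4, 154.9, 80.6]
eef_rot: [2.6, -0.001, -0.059]
wrist_force: [0.4, -0.4, 0.6]
finger_gap: 42.0
finger_force: 0.0
```

Request:
jog_arm(plan=[0.0014,0.0257,0.0428,0,0,0,0.0028,0.0514,0.0857,0,0,0,0.0028,0.0514,0.12,0,0,0,0.003,0.0514,0.12,8,0,0,0,0,0.12,16,0,0,-0.01,-0.05,0.12,24,0,-1,-0.01,-0.1,0.12,32,0,-2,-0.02,-0.15,0.12,40,-1,-3,-0.02,-0.2,0.12,48,-2,-3.8,-0.045,-0.24,0.11,56,-3,-3.8,-0.045,-0.27,0.1,61,-5,-3.8,-0.045,-0.27,0.1,61,-5,-3.8], claw=0.05)

```text
clock: 15.2
eef_pos: [509.7, -119.7, 178.3]
eef_rot: [-2.611, 0.014, -0.134]
wrist_force: [-0.6, 1.0, -0.0]
finger_gap: 49.9
finger_force: 0.0
```

```bash
python3 - <<'E'
from h import *
c=(512.9,-94); g=jog(c,58,-7,-31,15,60); jog(c,58,-7,-31,15,0)
z=camera("top");np.savez("top3.npz",p=z[0],d=z[1])
print(prof("top",z[0],(556.9,162.1),-3.15,np.arange(-80,81,10),z0=90))
P=pts("top",z[1]);a=np.radians(-3.15);ex=np.array([np.cos(a),np.sin(a)]);ey=np.array([-ex[1],ex[0]]);L=(P[...,:2]-[556.9,162.1])@np.stack([ex,ey],1)
m=(abs(L[...,1])<10)&(abs(L[...,0])<85)&(P[...,2]>98)&(P[...,2]<112)
print("x ext",L[m][:,0].min(),L[m][:,0].max(),"y",L[m][:,1].mean(),"zc",np.median(P[...,2][m&(abs(L[...,0])<30)]),"zcap",np.median(P[...,2][m&(abs(L[...,0])>45)&(abs(L[...,1])<4)]))
cv2.imwrite("pics/bay1.png",cv2.resize(np.clip(z[0][150:245,80:215][...,::-1]*1.5,0,255).astype(np.uint8),None,fx=5,fy=5,interpolation=2))
E
```

```text
-31 60 shift [ 0.0004  0.0027 -0.0818] turn [ 0.5 -0.9  0.7]
-31 0 shift [ 0.0042  0.0334 -0.1332] turn [ 0.5 -0.9  0.7]
[ 64  56  57  64  74  81  87  88  86  85  85  85  84  86  94 100 104]
x ext -76.33430761316396 73.15051522858927 y -0.4718519409247477 zc 102.21379377473784 zcap 104.0957261525773
```

View pics/bay1.png

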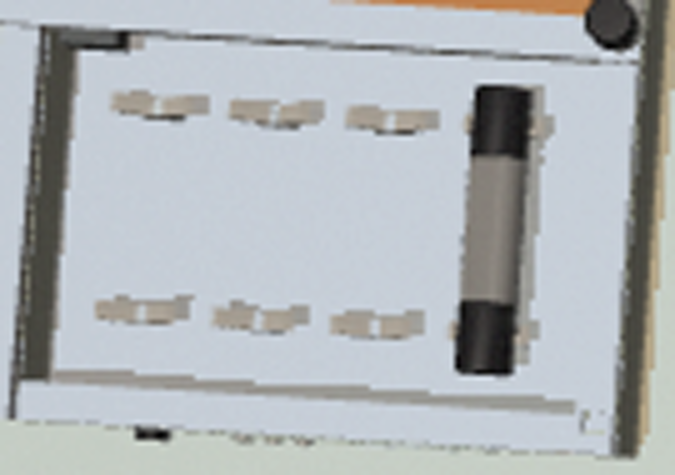

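```bash
cat >> h.py <<'E'
def zprof(d,c,yaw,z0,n="top",img=None):
    P=pts(n,d);a=np.radians(yaw);ex=np.array([np.cos(a),np.sin(a)]);ey=np.array([-ex[1],ex[0]]);L=(P[...,:2]-np.array(c))@np.stack([ex,ey],1)
    m=(abs(L[...,0])<32)&(abs(L[...,1])<16)&(abs(P[...,2]-z0-8)<16)
    y=L[...,1][m];z=P[...,2][m]-z0;g=img.mean(2)[m] if img is not None else y
    b=np.arange(-15,16,3)
    for i in range(len(b)-1):
        k=(y>=b[i])&(y<b[i+1])
        if k.sum()>3: print(f"{b[i]+1.5:.1f}: z {z[k].mean():.1f} g {g[k].mean():.0f} n{k.sum()}",end=" | ")
    print()
    for w in (6,8):
        k=abs(y)<w; f=np.polyfit(y[k],z[k],1); print("slope deg",w,-np.degrees(np.arctan(f[0])).round(1),"z at 0",f[1].round(2))
E
python3 - <<'E'
from h import *
z=np.load("top3.npz");zprof(z["d"],(556.9,162.1),-3.15,90,img=z["p"])
z=np.load("top2.npz")
for c in [(512.9,-94),(510.4,-194),(485.6,-391.9)]: zprof(z["d"],c,-7,58,img=z["p"])
E
```

```text
-13.5: z 5.8 g 57 n43 | -10.5: z 11.4 g 69 n32 | -7.5: z 12.8 g 81 n33 | -4.5: z 13.7 g 88 n30 | -1.5: z 14.1 g 87 n27 | 1.5: z 11.2 g 86 n24 | 4.5: z 10.4 g 85 n26 | 7.5: z 8.9 g 85 n27 | 10.5: z 8.3 g 84 n26 | 13.5: z 5.6 g 92 n17 | 
slope deg 6 22.5 z at 0 12.37
slope deg 8 19.0 z at 0 12.06
-13.5: z 8.4 g 67 n27 | -10.5: z 11.3 g 72 n28 | -7.5: z 12.9 g 82 n28 | -4.5: z 14.1 g 90 n27 | -1.5: z 15.3 g 104 n27 | 1.5: z 14.3 g 101 n27 | 4.5: z 13.5 g 89 n27 | 7.5: z 12.7 g 81 n28 | 10.5: z 10.6 g 71 n27 | 13.5: z 6.1 g 64 n19 | 
slope deg 6 3.3 z at 0 14.32
slope deg 8 1.2 z at 0 14.04
-13.5: z 9.1 g 73 n24 | -10.5: z 12.0 g 75 n26 | -7.5: z 13.0 g 83 n24 | -4.5: z 15.3 g 90 n29 | -1.5: z 14.3 g 103 n25 | 1.5: z 15.1 g 101 n29 | 4.5: z 13.2 g 88 n30 | 7.5: z 11.5 g 80 n28 | 10.5: z 9.4 g 68 n29 | 13.5: z 5.5 g 58 n19 | 
slope deg 6 12.2 z at 0 14.5
slope deg 8 10.4 z at 0 13.93
-13.5: z 9.3 g 76 n20 | -10.5: z 12.6 g 77 n19 | -7.5: z 14.0 g 84 n27 | -4.5: z 14.6 g 89 n22 | -1.5: z 15.9 g 99 n32 | 1.5: z 14.9 g 102 n26 | 4.5: z 14.1 g 88 n31 | 7.5: z 11.0 g 77 n35 | 10.5: z 8.8 g 64 n29 | 13.5: z 4.7 g 50 n28 | 
slope deg 6 6.0 z at 0 14.95
slope deg 8 6.1 z at 0 14.42
```

Request:
jog_arm(plan=[0.0004,0.0027,-0.04,0.5,-0.9,0.7,0.0004,0.0027,-0.0818,0.5,-0.9,0.7,0.002,0.018,-0.107,0.5,-0.9,0.7,0.0042,0.0334,-0.1332,0.5,-0.9,0.7,0.0042,0.0334,-0.1332,0.5,-0.9,0.7,0.0042,0.0334,-0.1332,0.5,-0.9,0.7], claw=0.05)

```text
clock: 15.85
eef_pos: [516.0, -80.8, 48.4]
eef_rot: [-2.605, -0.004, -0.112]
wrist_force: [0.5, 0.2, 0.2]
finger_gap: 49.7
finger_force: 0.0
```

Request:
jog_arm(plan=[0,0,0,0,0,0,0,0,0,0,0,0,0,0,0,0,0,0,0,0,0,0,0,0], claw=0.0, force=10)

```text
clock: 16.25
eef_pos: [516.1, -82.3, 48.3]
eef_rot: [-2.605, -0.005, -0.115]
wrist_force: [-1.2, -5.6, 7.2]
finger_gap: 29.5
finger_force: 10.0
```

```bash
python3 - <<'E'
from h import *
c=(512.9,-94);g0=goal(c,58,-7,-31,11.5);print(g0[0])
for th in (-31,-10,10,30,45): jog(c,108,-7,th,11.5,0,g0)
jog(c,60,-7,45,11.5,0,g0)
jog(c,60,-7,45,11.5,70,g0); jog(c,60,-7,0,13,60,g0);jog(c,60,-7,0,13,0,g0)
E
```

```text
[513.62182455 -88.12121082  48.14257604]
-31 0 shift [0.   0.   0.05] turn [0. 0. 0.]
-10 0 shift [-0.0005 -0.0039  0.0485] turn [-20.8   2.6   0. ]
10 0 shift [-0.001  -0.0079  0.0485] turn [-40.7   5.   -0. ]
30 0 shift [-0.0014 -0.0116  0.0499] turn [-60.5   7.4  -0. ]
45 0 shift [-0.0017 -0.0139  0.0517] turn [-75.4   9.3   0. ]
45 0 shift [-0.0017 -0.0139  0.0037] turn [-75.4   9.3   0. ]
45 70 shift [0.0043 0.0352 0.0532] turn [-75.4   9.3   0. ]
0 60 shift [-0.0007 -0.0059  0.0589] turn [-30.8   3.8  -0. ]
0 0 shift [-0.0007 -0.0059 -0.0011] turn [-30.8   3.8  -0. ]
```

Request:
jog_arm(plan=[0,0,0,0,0,0,0,0,0,0,0,0,-0.0025,-0.0065,0,0,0,0,-0.0025,-0.0065,0,0,0,0,-0.0025,-0.0065,0,0,0,0], claw=0.05)

```text
clock: 16.75
eef_pos: [512.9, -88.1, 47.3]
eef_rot: [-2.604, -0.003, -0.114]
wrist_force: [0.3, -0.5, 0.6]
finger_gap: 50.0
finger_force: 0.0
```

Request:
jog_arm(plan=[0,0,0,0,0,0,0,0,0,0,0,0,0,0,0,0,0,0,0,0,0,0,0,0], claw=0.0, force=10)

```text
clock: 17.15
eef_pos: [513.1, -87.1, 47.8]
eef_rot: [-2.602, -0.003, -0.113]
wrist_force: [-0.6, 5.2, 4.2]
finger_gap: 29.5
finger_force: 10.0
```

Request:
jog_arm(plan=[0,0,0,0,0,0,0,0,0,0,0,0,0,0,0.025,0,0,0,0,0,0.05,0,0,0,-0.0002,-0.002,0.049,-8,1,0,-0.0004,-0.003,0.0487,-16,2,0,-0.0006,-0.0045,0.0485,-24,3,0,-0.0008,-0.006,0.0485,-32,4,0,-0.001,-0.0079,0.0485,-40.5,5,0,-0.0012,-0.0095,0.049,-48,6,0,-0.0014,-0.0108,0.0495,-56,7,0,-0.0015,-0.012,0.05,-64,8,0,-0.0017,-0.013,0.051,-70,8.6,0,-0.0017,-0.0139,0.0517,-75.4,9.3,0,-0.0017,-0.0139,0.03,-75.4,9.3,0,-0.0017,-0.0139,0.01,-75.4,9.3,0,-0.0017,-0.0139,0.003,-75.4,9.3,0,-0.0017,-0.0139,0.002,-75.4,9.3,0,-0.0017,-0.0139,0.002,-75.4,9.3,0], force=30)

```text
clock: 19.05
eef_pos: [511.4, -101.7, 49.7]
eef_rot: [2.353, 0.008, -0.118]
wrist_force: [0.6, 0.1, -0.0]
finger_gap: 29.1
finger_force: 30.0
```

Request:
jog_arm(plan=[0,0,0,0,0,0,0,0,0,0,0,0,0,0,0,0,0,0], claw=0.05)

```text
clock: 19.35
eef_pos: [511.4, -101.9, 49.5]
eef_rot: [2.353, 0.007, -0.117]
wrist_force: [-0.2, 0.2, 0.5]
finger_gap: 48.6
finger_force: 0.0
```

```bash
python3 - <<'E'
from h import *
c=(512.9,-94);jog(c,58,-7,45,11.5,70);jog(c,58,-7,0,15,60);jog(c,58,-7,0,15,0)
E
```

```text
45 70 shift [0.0065 0.049  0.0498] turn [ 0.1 -0.4 -0.3]
0 60 shift [0.0015 0.0079 0.0535] turn [44.8 -5.8 -0.4]
0 0 shift [ 0.0015  0.0079 -0.0065] turn [44.8 -5.8 -0.4]
```

Request:
jog_arm(plan=[0.003,0.025,0.025,0,0,0,0.006,0.049,0.05,0,0,0,0.006,0.049,0.06,0,0,0,0.005,0.04,0.06,8,-1,0,0.004,0.03,0.06,16,-2,0,0.003,0.02,0.06,24,-3,0,0.002,0.01,0.06,32,-4,0,0.0015,0.0079,0.0535,40,-5,0,0.0015,0.0079,0.0535,44.8,-5.8,-0.4,0.0015,0.0079,0.0535,44.8,-5.8,-0.4,0.0015,0.0079,0.025,44.8,-5.8,-0.4,0.0015,0.0079,-0.0065,44.8,-5.8,-0.4,0.0015,0.0079,-0.0065,44.8,-5.8,-0.4,0.0015,0.0079,-0.0065,44.8,-5.8,-0.4], claw=0.05)

```text
clock: 20.75
eef_pos: [512.8, -93.7, 43.2]
eef_rot: [3.14, 0.001, -0.121]
wrist_force: [-0.9, 0.9, 0.9]
finger_gap: 50.0
finger_force: 0.0
```

Request:
jog_arm(plan=[0,0,0,0,0,0,0,0,0,0,0,0,0,0,0,0,0,0,0,0,0,0,0,0], claw=0.0, force=10)

```text
clock: 21.15
eef_pos: [513.4, -93.3, 43.9]
eef_rot: [-3.141, -0.002, -0.122]
wrist_force: [0.5, 6.5, 5.3]
finger_gap: 29.6
finger_force: 10.0
```

Request:
jog_arm(plan=[0,0,0,0,0,0,0,0,0,0,0,0,0,0,0.05,0,0,0,0,0,0.1,0,0,0,0,0,0.15,0,0,0,-0.05,0,0.16,0,0,0,-0.1,0,0.16,0,0,0,-0.15,0,0.16,0,0,0,-0.2,0,0.16,0,0,0,-0.2,0,0.16,0,0,0,-0.2,0,0.16,0,0,0], claw=0.05)

```text
clock: 22.25
eef_pos: [312.8, -94.2, 203.6]
eef_rot: [3.141, -0.002, -0.123]
wrist_force: [0.2, 0.2, -0.3]
finger_gap: 49.8
finger_force: 0.0
```

```bash
python3 - <<'E'
from h import *
print(manip.read_state()["eef_pos"])
z=camera("top");np.savez("top4.npz",p=z[0],d=z[1]);y=camera("side");np.savez("side4.npz",p=y[0],d=y[1])
M=dict(A=(512.9,-94),B=(510.4,-194),D=(485.6,-391.9))
for k,c in M.items(): zprof(z[1],c,-7,58,img=z[0]); print(k,prof("top",z[0],c,-7,np.arange(-80,81,10)),prof("side",y[0],c,-7,np.arange(-30,131,10)))
a=np.clip(z[0][175:265,262:406][...,::-1]*1.7,0,255).astype(np.uint8);b=np.clip(y[0][150:240,240:384][...,::-1]*1.2,0,255).astype(np.uint8)
cv2.imwrite("pics/r4.png",cv2.resize(np.hstack([a,b]),None,fx=2.75,fy=2.75,interpolation=2))
E
```

```text
[312.81695879 -94.23002099 203.62707109]
-13.5: z 7.7 g 62 n26 | -10.5: z 10.5 g 67 n26 | -7.5: z 13.5 g 76 n27 | -4.5: z 14.3 g 83 n27 | -1.5: z 14.3 g 96 n27 | 1.5: z 15.3 g 94 n27 | 4.5: z 14.5 g 83 n27 | 7.5: z 12.2 g 75 n26 | 10.5: z 10.3 g 65 n27 | 13.5: z 5.0 g 59 n19 | 
slope deg 6 -3.3 z at 0 14.62
slope deg 8 2.9 z at 0 14.3
A [70 66 62 63 70 76 81 91 97 89 81 75 68 61 63 79 89] [152 147 146 147 149 148 145 139 130 120 109 101 102 105 110 111 111]
-13.5: z 9.9 g 68 n23 | -10.5: z 12.6 g 69 n26 | -7.5: z 14.0 g 76 n26 | -4.5: z 15.1 g 83 n28 | -1.5: z 15.9 g 95 n28 | 1.5: z 14.3 g 93 n26 | 4.5: z 14.2 g 82 n29 | 7.5: z 11.9 g 75 n27 | 10.5: z 9.6 g 63 n33 | 13.5: z 4.8 g 54 n20 | 
slope deg 6 9.7 z at 0 14.88
slope deg 8 10.2 z at 0 14.4
B [74 72 66 67 72 77 82 91 96 89 80 74 67 59 56 69 82] [139 141 139 141 143 143 139 133 124 113 102  92  86  90  99 112 123]
-13.5: z 10.0 g 71 n19 | -10.5: z 12.7 g 71 n21 | -7.5: z 14.3 g 77 n24 | -4.5: z 15.9 g 83 n27 | -1.5: z 15.5 g 92 n29 | 1.5: z 14.9 g 93 n30 | 4.5: z 13.7 g 80 n32 | 7.5: z 11.7 g 72 n27 | 10.5: z 7.8 g 58 n42 | 13.5: z 4.9 g 45 n20 | 
slope deg 6 14.2 z at 0 15.02
slope deg 8 12.5 z at 0 14.56
D [74 72 70 70 73 78 82 89 96 89 80 73 65 56 48 57 74] [ 37  38  39  38  38  40  40  40  38  58  86  95  94 101  99 105 100]
```

View pics/r4.png

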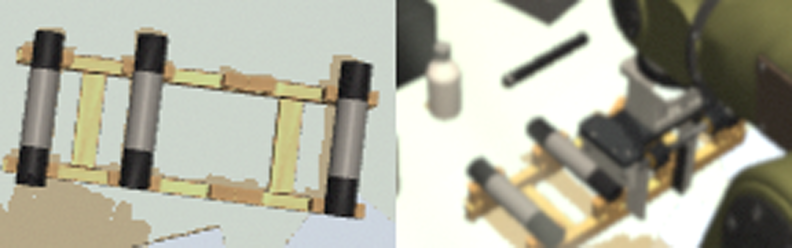

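```bash
python3 - <<'E'
from h import *
c=(512.9,-94);jog(c,58,-7,-37,13,90);jog(c,58,-7,-37,13,0)
E
```

```text
-37 90 shift [ 0.1936 -0.0459 -0.0836] turn [36.7 -4.5 -0. ]
-37 0 shift [ 0.2002  0.0079 -0.1555] turn [36.7 -4.5 -0. ]
```

Request:
jog_arm(plan=[0.05,-0.01,0,8,-1,0,0.1,-0.02,-0.01,16,-2,0,0.15,-0.035,-0.04,24,-3,0,0.19,-0.046,-0.07,32,-4,0,0.1936,-0.0459,-0.0836,36.7,-4.5,0,0.1936,-0.0459,-0.0836,36.7,-4.5,0,0.1936,-0.0459,-0.0836,36.7,-4.5,0,0.197,-0.02,-0.12,36.7,-4.5,0,0.2002,0.0079,-0.1555,36.7,-4.5,0,0.2002,0.0079,-0.1555,36.7,-4.5,0,0.2002,0.0079,-0.1555,36.7,-4.5,0,0.2002,0.0079,-0.1555,36.7,-4.5,0], claw=0.05)

```text
clock: 23.55
eef_pos: [514.1, -86.9, 49.7]
eef_rot: [-2.499, -0.004, -0.121]
wrist_force: [0.4, -0.1, -0.5]
finger_gap: 49.8
finger_force: 0.0
```

Request:
jog_arm(plan=[0,0,0,0,0,0,0,0,0,0,0,0,0,0,0,0,0,0,0,0,0,0,0,0], claw=0.0, force=10)

```text
clock: 23.95
eef_pos: [513.4, -85.7, 48.4]
eef_rot: [-2.495, -0.001, -0.122]
wrist_force: [-0.4, 4.6, 8.9]
finger_gap: 29.3
finger_force: 10.0
```

Request:
jog_arm(plan=[0,0,0,0,0,0,0,0,0,0,0,0,0,0,0.025,0,0,0,0,0,0.05,0,0,0,-0.0002,-0.002,0.05,-8,1,0,-0.0004,-0.0036,0.05,-16,2,0,-0.0006,-0.005,0.05,-24,3,0,-0.0008,-0.007,0.05,-32,4,0,-0.001,-0.009,0.05,-40,5,0,-0.0012,-0.011,0.05,-48,6,0,-0.0014,-0.013,0.05,-56,7,0,-0.0016,-0.0145,0.05,-64,8,0,-0.0018,-0.016,0.051,-72,8.8,0,-0.002,-0.017,0.052,-81.4,10,0,-0.002,-0.017,0.03,-81.4,10,0,-0.002,-0.017,0.012,-81.4,10,0,-0.002,-0.017,0.004,-81.4,10,0,-0.002,-0.017,0.002,-81.4,10,0,-0.002,-0.017,0.002,-81.4,10,0], force=30)

```text
clock: 25.85
eef_pos: [511.1, -102.9, 49.8]
eef_rot: [2.356, 0.0, -0.122]
wrist_force: [-0.5, 2.4, 0.4]
finger_gap: 28.3
finger_force: 30.0
```

Request:
jog_arm(plan=[0,0,0,0,0,0,0,0,0,0,0,0,0,0,0,0,0,0], claw=0.05)

```text
clock: 26.15
eef_pos: [511.2, -103.2, 49.6]
eef_rot: [2.356, 0.0, -0.122]
wrist_force: [0.8, -0.7, 0.9]
finger_gap: 48.3
finger_force: 0.0
```

```bash
python3 - <<'E'
from h import *
c=(512.9,-94);jog(c,58,-7,45,13,70);jog(c,58,-7,0,15,60);jog(c,58,-7,0,15,0)
E
```

```text
45 70 shift [0.0066 0.0492 0.0487] turn [ 0. -0. -0.]
0 60 shift [0.0017 0.0092 0.0534] turn [44.7 -5.5 -0. ]
0 0 shift [ 0.0017  0.0092 -0.0066] turn [44.7 -5.5 -0. ]
```

```bash
python3 - <<'E'
from h import *
c=(512.9,-94);jog(c,58,-7,25,13,70);jog(c,58,-7,25,13,0)
E
```

```text
25 70 shift [0.0047 0.0331 0.06  ] turn [19.9 -2.4 -0. ]
25 0 shift [ 0.0011  0.0038 -0.0034] turn [19.9 -2.4 -0. ]
```

Request:
jog_arm(plan=[0.003,0.025,0.025,0,0,0,0.006,0.045,0.05,0,0,0,0.006,0.042,0.055,8,-1,0,0.005,0.038,0.06,16,-2,0,0.0047,0.0331,0.06,19.9,-2.4,0,0.0047,0.0331,0.06,19.9,-2.4,0,0.003,0.018,0.03,19.9,-2.4,0,0.0011,0.0038,-0.0034,19.9,-2.4,0,0.0011,0.0038,-0.0034,19.9,-2.4,0,0.0011,0.0038,-0.0034,19.9,-2.4,0])

```text
clock: 27.15
eef_pos: [512.1, -98.8, 46.2]
eef_rot: [2.704, 0.003, -0.122]
wrist_force: [0.9, 0.3, 0.2]
finger_gap: 50.4
finger_force: 0.0
```

Request:
jog_arm(plan=[0,0,0,0,0,0,0,0,0,0,0,0,0,0,0,0,0,0,0,0,0,0,0,0], claw=0.0, force=10)

```text
clock: 27.55
eef_pos: [513.0, -97.6, 46.7]
eef_rot: [2.708, -0.001, -0.121]
wrist_force: [-0.5, 13.3, 4.3]
finger_gap: 26.1
finger_force: 10.0
```

```bash
python3 - <<'E'
from h import *
c=(512.9,-94);g0=goal(c,58,-7,25,13)
jog(c,58,-7,25,13,70,g0);jog(c,58,-7,-32,13,70,g0);jog(c,58,-7,-32,13,0,g0)
print("roll"); g1=goal(c,58,-7,-32,13)
for t in(-32,0,33): jog(c,100,-7,t,13,0,g1)
jog(c,60,-7,33,13,0,g1);jog(c,60,-7,33,13,80,g1)
E
```

```text
25 70 shift [0.0036 0.0294 0.0634] turn [0. 0. 0.]
-32 70 shift [-0.003  -0.0245  0.0601] turn [56.6 -6.9  0. ]
-32 0 shift [0.0015 0.0123 0.0008] turn [56.6 -6.9  0. ]
roll
-32 0 shift [0.    0.    0.042] turn [0. 0. 0.]
0 0 shift [-0.0008 -0.0068  0.04  ] turn [-31.8   3.9   0. ]
33 0 shift [-0.0017 -0.0139  0.0421] turn [-64.5   7.9   0. ]
33 0 shift [-0.0017 -0.0139  0.0021] turn [-64.5   7.9   0. ]
33 80 shift [0.0036 0.0294 0.0692] turn [-64.5   7.9   0. ]
```

Request:
jog_arm(plan=[0,0,0,0,0,0,0,0,0,0,0,0,0.0018,0.0147,0.0317,0,0,0,0.0036,0.0294,0.0634,0,0,0,0.0026,0.021,0.065,8,-1,0,0.0016,0.013,0.065,16,-2,0,0.0006,0.005,0.065,24,-3,0,-0.0004,-0.003,0.065,32,-4,0,-0.0014,-0.012,0.063,40,-5,0,-0.0024,-0.02,0.0601,48,-6,0,-0.003,-0.0245,0.0601,56.6,-6.9,0,-0.003,-0.0245,0.0601,56.6,-6.9,0,-0.0007,-0.006,0.03,56.6,-6.9,0,0.0015,0.0123,0.0008,56.6,-6.9,0,0.0015,0.0123,0.0008,56.6,-6.9,0,0.0015,0.0123,0.0008,56.6,-6.9,0], claw=0.05)

```text
clock: 29.15
eef_pos: [513.8, -86.7, 47.4]
eef_rot: [-2.584, 0.001, -0.119]
wrist_force: [0.2, -0.2, 0.5]
finger_gap: 50.0
finger_force: 0.0
```

Request:
jog_arm(plan=[0,0,0,0,0,0,0,0,0,0,0,0,0,0,0,0,0,0,0,0,0,0,0,0], claw=0.0, force=10)

```text
clock: 29.55
eef_pos: [514.1, -86.9, 47.9]
eef_rot: [-2.582, -0.001, -0.121]
wrist_force: [-1.0, 3.9, 7.4]
finger_gap: 29.6
finger_force: 10.0
```

Request:
jog_arm(plan=[0,0,0,0,0,0,0,0,0,0,0,0,0,0,0,0,0,0], force=30)

```text
clock: 29.85
eef_pos: [514.1, -86.9, 47.9]
eef_rot: [-2.582, -0.001, -0.121]
wrist_force: [-0.6, 3.1, 7.1]
finger_gap: 29.1
finger_force: 30.0
```

Request:
jog_arm(plan=[0,0,0.02,0,0,0,0,0,0.04,0,0,0,-0.0002,-0.0017,0.04,-8,1,0,-0.0004,-0.0034,0.04,-16,2,0,-0.0006,-0.005,0.04,-24,3,0,-0.0008,-0.0068,0.04,-32,4,0,-0.001,-0.0085,0.04,-40,5,0,-0.0012,-0.0102,0.041,-48,6,0,-0.0014,-0.012,0.042,-56,7,0,-0.0017,-0.0139,0.042,-64.5,7.9,0,-0.0017,-0.0139,0.042,-64.5,7.9,0,-0.0017,-0.0139,0.02,-64.5,7.9,0,-0.0017,-0.0139,0.006,-64.5,7.9,0,-0.0017,-0.0139,0.002,-64.5,7.9,0,-0.0017,-0.0139,0.001,-64.5,7.9,0,-0.0017,-0.0139,0.001,-64.5,7.9,0])

```text
clock: 31.45
eef_pos: [511.8, -100.9, 48.9]
eef_rot: [2.568, 0.002, -0.124]
wrist_force: [-7.0, 8.7, 14.1]
finger_gap: 28.7
finger_force: 30.0
```

Request:
jog_arm(plan=[0,0,0,0,0,0,0,0,0,0,0,0,0.0026,0.0216,0.0335,0,0,0,0.0053,0.0433,0.067,0,0,0,0.0053,0.0433,0.11,0,0,0,-0.045,0.0433,0.14,8,-1,0,-0.095,0.0433,0.15,16,-2,0,-0.145,0.0433,0.15,24,-3,0,-0.195,0.04,0.15,32,-4,0,-0.2,0.04,0.15,32,-4,0,-0.2,0.04,0.15,32,-4,0,-0.2,0.04,0.15,32,-4,0], claw=0.05)

```text
clock: 32.65
eef_pos: [312.6, -61.0, 198.1]
eef_rot: [3.129, -0.001, -0.122]
wrist_force: [0.6, 0.4, 0.4]
finger_gap: 50.1
finger_force: 0.0
```

```bash
cat >> h.py <<'E'
def fine(img,c,yaw,z0,zt=12):
    # brightness across the barrel at 1.5 mm steps, on the plane z0+zt
    a=np.radians(yaw);ex=np.array([np.cos(a),np.sin(a),0]);ey=np.array([-ex[1],ex[0],0]);g=img.astype(np.float32).mean(2);o=np.arange(-18,18.1,1.5)
    W=np.array([*c,z0+zt])+np.arange(-28,29,4.)[:,None,None]*ex+o[None,:,None]*ey; u,v=proj("top",W)
    print(np.median(cv2.remap(g,u.astype(np.float32),v.astype(np.float32),1),0).round().astype(int))
E
python3 - <<'E'
from h import *
print(manip.read_state()["eef_pos"])
z=camera("top");np.savez("top5.npz",p=z[0],d=z[1])
print("o",np.arange(-18,18.1,1.5))
for c in [(512.9,-94),(510.4,-194),(485.6,-391.9)]: fine(z[0],c,-7,58)
fine(z[0],(556.9,162.1),-3.15,90)
zprof(z[1],(512.9,-94),-7,58,img=z[0])
E
```

```text
[312.60069736 -61.03879671 198.12249527]
o [-18.  -16.5 -15.  -13.5 -12.  -10.5  -9.   -7.5  -6.   -4.5  -3.   -1.5
   0.    1.5   3.    4.5   6.    7.5   9.   10.5  12.   13.5  15.   16.5
  18. ]Traceback (most recent call last):
  File "<stdin>", line 5, in <module>
  File "h.py", line 47, in fine
    W=np.array([*c,z0+zt])+np.arange(-28,29,4.)[:,None,None]*ex+o[None,:,None]*ey; u,v=proj("top",W)
                                                                                       ~~~~^^^^^^^^^
  File "h.py", line 17, in proj
    c=get_calibration(n); q=Ro.from_euler('xyz',c["attitude"]).inv().apply(np.array(X)-np.array(c["origin"]))
                            ~~~~~~~~~~~~~~~~~~~~~~~~~~~~~~~~~~~~~~~~~~~~~~^^^^^^^^^^^^^^^^^^^^^^^^^^^^^^^^^^^
  File "scipy/spatial/transform/_rotation.pyx", line 2580, in scipy.spatial.transform._rotation.Rotation.apply
ValueError: Expected input of shape (3,) or (P, 3), got (15, 25, 3).
```

```bash
sed -i 's/u,v=proj("top",W)$/u,v=[q.reshape(W.shape[:2]) for q in proj("top",W.reshape(-1,3))]/' h.py
python3 - <<'E'
from h import *
z=np.load("top5.npz");p,d=z["p"],z["d"]
print(np.arange(-18,18.1,1.5))
for c in [(512.9,-94),(510.4,-194),(485.6,-391.9)]: fine(p,c,-7,58)
fine(p,(556.9,162.1),-3.15,90)
zprof(d,(512.9,-94),-7,58,img=p)
E
```

```text
[-18.  -16.5 -15.  -13.5 -12.  -10.5  -9.   -7.5  -6.   -4.5  -3.   -1.5
   0.    1.5   3.    4.5   6.    7.5   9.   10.5  12.   13.5  15.   16.5
  18. ]
[121 100  74  63  62  67  75  84  89  92  92  92  92  92  91  91  90  89
  86  76  66  71  94 114 120]
[122 109  88  72  66  69  73  77  80  85  90  95  96  92  86  81  77  74
  69  64  58  58  76 101 118]
[122 115  99  79  71  71  75  78  81  84  89  95  95  91  85  80  76  72
  68  62  56  49  50  71  86]
[ 78  62  51  52  58  64  69  73  77  80  81  80  78  78  78  77  77  77
  77  77  84 100 116 123 125]
-13.5: z 7.9 g 62 n28 | -10.5: z 10.5 g 67 n27 | -7.5: z 11.9 g 84 n27 | -4.5: z 13.2 g 92 n28 | -1.5: z 13.1 g 92 n27 | 1.5: z 11.2 g 91 n27 | 4.5: z 9.6 g 90 n27 | 7.5: z 11.1 g 89 n27 | 10.5: z 8.3 g 78 n29 | 13.5: z 4.5 g 61 n19 | 
slope deg 6 23.6 z at 0 11.75
slope deg 8 11.3 z at 0 11.63
```

```bash
python3 - <<'E'
from h import *
c=(512.9,-94);jog(c,58,-7,4,15,60);jog(c,58,-7,4,15,0)
g=goal(c,58,-7,4,15);q=(560.3,224.0);print("grip->");jog(q,180,-3.15,-4,15,0,g);jog(q,91,-3.15,-4,15,0,g)
E
```

```text
4 60 shift [ 0.2005 -0.0301 -0.095 ] turn [-3.3  0.4 -0.1]
4 0 shift [ 0.2    -0.0343 -0.1549] turn [-3.3  0.4 -0.1]
grip->
-4 0 shift [0.0476 0.3201 0.122 ] turn [ 8.  -0.7  3.8]
-4 0 shift [0.0476 0.3201 0.033 ] turn [ 8.  -0.7  3.8]
```

Request:
jog_arm(plan=[0.05,-0.01,0,-1,0,0,0.1,-0.02,-0.02,-2,0,0,0.15,-0.03,-0.05,-3.3,0.4,-0.1,0.19,-0.03,-0.08,-3.3,0.4,-0.1,0.2005,-0.0301,-0.095,-3.3,0.4,-0.1,0.2005,-0.0301,-0.095,-3.3,0.4,-0.1,0.2005,-0.032,-0.125,-3.3,0.4,-0.1,0.2,-0.0343,-0.1549,-3.3,0.4,-0.1,0.2,-0.0343,-0.1549,-3.3,0.4,-0.1,0.2,-0.0343,-0.1549,-3.3,0.4,-0.1])

```text
clock: 33.7
eef_pos: [512.3, -94.6, 43.6]
eef_rot: [3.071, 0.0, -0.122]
wrist_force: [0.2, 0.2, 0.2]
finger_gap: 50.2
finger_force: 0.0
```

Request:
jog_arm(plan=[0,0,0,0,0,0,0,0,0,0,0,0,0,0,0,0,0,0,0,0,0,0,0,0], claw=0.0, force=30)

```text
clock: 34.1
eef_pos: [512.6, -94.2, 44.0]
eef_rot: [3.073, -0.002, -0.123]
wrist_force: [1.1, 8.9, 6.1]
finger_gap: 29.2
finger_force: 30.0
```

Request:
jog_arm(plan=[0,0,0.04,0,0,0,0,0,0.08,0,0,0,0,0,0.122,0,0,0,0.005,0.04,0.122,1,0,0.5,0.01,0.08,0.122,2,0,1,0.02,0.12,0.122,3,0,1.5,0.025,0.16,0.122,4,0,2,0.03,0.2,0.122,5,0,2.5,0.04,0.24,0.122,6,0,3,0.045,0.28,0.122,7,-0.5,3.5,0.0476,0.3201,0.122,8,-0.7,3.8,0.0476,0.3201,0.122,8,-0.7,3.8,0.0476,0.3201,0.122,8,-0.7,3.8,0.0476,0.3201,0.08,8,-0.7,3.8,0.0476,0.3201,0.05,8,-0.7,3.8,0.0476,0.3201,0.038,8,-0.7,3.8,0.0476,0.3201,0.034,8,-0.7,3.8,0.0476,0.3201,0.033,8,-0.7,3.8,0.0476,0.3201,0.033,8,-0.7,3.8])

```text
clock: 36.0
eef_pos: [560.0, 224.8, 77.2]
eef_rot: [-3.071, -0.001, -0.057]
wrist_force: [-1.4, 3.1, 1.6]
finger_gap: 29.3
finger_force: 30.0
```

Request:
jog_arm(plan=[0,0,0,0,0,0,0,0,0,0,0,0,0,0,0,0,0,0,0,-0.002,0.03,0,0,0,0,-0.004,0.07,0,0,0,0,-0.004,0.07,0,0,0,0,-0.004,0.07,0,0,0], claw=0.042)

```text
clock: 36.7
eef_pos: [559.8, 220.9, 146.5]
eef_rot: [-3.071, -0.001, -0.057]
wrist_force: [1.1, 1.1, -1.0]
finger_gap: 42.2
finger_force: 0.0
```

```bash
python3 - <<'E'
from h import *
c=(556.9,162.1);jog(c,90,-3.15,12,15,60);jog(c,90,-3.15,12,15,0)
g=goal(c,90,-3.15,12,15);jog(c,110,-3.15,-12,15,0,g);jog(c,90.5,-3.15,-12,15,0,g);jog(c,90.5,-3.15,-12,15,60,g)
E
```

```text
12 60 shift [-0.0024 -0.0494 -0.0125] turn [-16.    1.    0.1]
12 0 shift [-0.0031 -0.0619 -0.0712] turn [-16.    1.    0.1]
-12 0 shift [0.0003 0.0062 0.02  ] turn [24.  -1.3 -0. ]
-12 0 shift [0.0003 0.0062 0.0005] turn [24.  -1.3 -0. ]
-12 60 shift [-0.0003 -0.0062  0.0592] turn [24.  -1.3 -0. ]
```

Request:
jog_arm(plan=[-0.001,-0.025,0,-8,0.5,0,-0.0024,-0.0494,-0.0125,-16,1,0,-0.0024,-0.0494,-0.0125,-16,1,0,-0.0024,-0.0494,-0.0125,-16,1,0,-0.0028,-0.056,-0.042,-16,1,0,-0.0031,-0.0619,-0.0712,-16,1,0,-0.0031,-0.0619,-0.0712,-16,1,0,-0.0031,-0.0619,-0.0712,-16,1,0], claw=0.042)

```text
clock: 37.5
eef_pos: [556.8, 159.4, 75.5]
eef_rot: [2.934, 0.002, -0.058]
wrist_force: [-0.0, -0.3, 0.8]
finger_gap: 42.0
finger_force: 0.0
```

Request:
jog_arm(plan=[0,0,0,0,0,0,0,0,0,0,0,0,0,0,0,0,0,0,0,0,0,0,0,0], claw=0.0, force=30)

```text
clock: 37.9
eef_pos: [557.3, 160.6, 76.4]
eef_rot: [2.935, -0.001, -0.057]
wrist_force: [0.8, 6.6, 4.3]
finger_gap: 28.9
finger_force: 30.0
```

Request:
jog_arm(plan=[0,0,0.01,0,0,0,0,0,0.02,0,0,0,0.0001,0.002,0.02,8,-0.4,0,0.0002,0.004,0.02,16,-0.9,0,0.0003,0.0062,0.02,24,-1.3,0,0.0003,0.0062,0.02,24,-1.3,0,0.0003,0.0062,0.008,24,-1.3,0,0.0003,0.0062,0.002,24,-1.3,0,0.0003,0.0062,0.001,24,-1.3,0,0.0003,0.0062,0.001,24,-1.3,0])

```text
clock: 38.9
eef_pos: [556.8, 166.7, 75.8]
eef_rot: [-2.934, 0.003, -0.054]
wrist_force: [0.0, 2.5, 5.1]
finger_gap: 28.7
finger_force: 30.0
```

Request:
jog_arm(plan=[0,0,0,0,0,0,0,0,0,0,0,0,0,0,0,0,0,0,-0.0003,-0.006,0.03,0,0,0,-0.0006,-0.0125,0.06,0,0,0,-0.0006,-0.05,0.1,0,0,0,-0.04,-0.1,0.1,0,0,-1,-0.04,-0.15,0.1,0,0,-2,-0.04,-0.2,0.1,0,0,-3,-0.045,-0.25,0.1,0,0,-3.9,-0.045,-0.3,0.1,0,0,-3.9,-0.045,-0.33,0.1,0,0,-3.9,-0.045,-0.33,0.1,0,0,-3.9,-0.045,-0.33,0.1,0,0,-3.9], claw=0.042)

```text
clock: 40.3
eef_pos: [511.5, -165.2, 175.2]
eef_rot: [-2.932, 0.004, -0.126]
wrist_force: [-0.1, 0.6, 0.5]
finger_gap: 41.9
finger_force: 0.0
```

```bash
python3 - <<'E'
from h import *
s=manip.read_state();print(s["eef_pos"],s["eef_rot"])
z=camera("top");p,d=z;np.savez("top6.npz",p=p,d=d)
for c in [(556.9,162.1),(560.3,224.0)]: fine(p,c,-3.15,90); zprof(d,c,-3.15,90,img=p)
B=(510.4,-194);jog(B,58,-7,-31,13,90);jog(B,58,-7,-31,13,0)
E
```

```text
[ 511.51795481 -165.22452994  175.19996772] [-2.93223157  0.00398343 -0.1257721 ]
[ 85  64  55  57  63  69  78  88  95  97  98  98  98  97  97  96  96  95
  92  84  83  99 122 133 136]
-13.5: z 5.8 g 55 n38 | -10.5: z 10.6 g 69 n35 | -7.5: z 13.3 g 88 n26 | -4.5: z 11.8 g 97 n31 | -1.5: z 11.4 g 98 n24 | 1.5: z 12.2 g 97 n32 | 4.5: z 11.4 g 96 n32 | 7.5: z 11.5 g 95 n20 | 10.5: z 9.7 g 89 n27 | 13.5: z 5.9 g 79 n17 | 
slope deg 6 -0.0 z at 0 11.71
slope deg 8 4.8 z at 0 11.86
[ 77  58  53  57  64  70  75  80  85  88  90  90  90  90  90  90  90  89
  89  88  93 113 129 134 136]
-13.5: z 7.2 g 55 n41 | -10.5: z 10.5 g 69 n30 | -7.5: z 12.3 g 80 n29 | -4.5: z 12.9 g 89 n27 | -1.5: z 13.0 g 90 n27 | 1.5: z 11.2 g 90 n29 | 4.5: z 11.2 g 90 n27 | 7.5: z 10.4 g 90 n28 | 10.5: z 10.1 g 88 n27 | 13.5: z 6.3 g 86 n11 | 
slope deg 6 13.0 z at 0 12.04
slope deg 8 8.8 z at 0 11.86
-31 90 shift [-0.0061 -0.0691 -0.0513] turn [18.8 -2.5  0.1]
-31 0 shift [-0.0004 -0.0231 -0.1285] turn [18.8 -2.5  0.1]
```

```bash
cat >> h.py <<'E'
def tilt(cs,n=10):
    F=[camera("top") for _ in range(n)];p=np.mean([f[0] for f in F],0);D=np.stack([f[1] for f in F])
    a=np.radians(-3.15);ex=np.array([np.cos(a),np.sin(a)]);ey=np.array([-ex[1],ex[0]])
    for c in cs:
        Y=[];Z=[];Xs=[]
        for d in D:
            P=pts("top",d);L=(P[...,:2]-np.array(c))@np.stack([ex,ey],1)
            m=(abs(L[...,0])<33)&(abs(L[...,1])<16)&(abs(P[...,2]-98)<16);Y.append(L[...,1][m]);Z.append(P[...,2][m]-90)
            m=(abs(L[...,1])<8)&(abs(L[...,0])<90)&(abs(P[...,2]-103)<5);Xs.append([L[m][:,0].min(),L[m][:,0].max()])
        Y=np.concatenate(Y);Z=np.concatenate(Z);b=np.arange(-14,14.1,2)
        print([(int(v),round(float(np.median(Z[abs(Y-v)<1])),1)) for v in b if (abs(Y-v)<1).sum()>20])
        for lo,hi in((-6,6),(-4,8),(-7,7)):
            k=(Y>lo)&(Y<hi)&(Z>7); f=np.polyfit(Y[k],Z[k],1); print((lo,hi),"tilt",-np.degrees(np.arctan(f[0])).round(1),end=" ")
        print("xext",np.median(Xs,0).round(1)); fine(p.astype(np.float32),c,-3.15,90)
E
python3 - <<'E'
from h import *
tilt([(556.9,162.1),(560.3,224.0)])
E
```

```text
[(-14, 5.2), (-12, 8.4), (-10, 11.3), (-8, 12.3), (-6, 12.1), (-4, 12.0), (-2, 11.6), (0, 11.8), (2, 12.1), (4, 11.8), (6, 11.4), (8, 11.3), (10, 10.4), (12, 9.2), (14, 5.1)]
(-6, 6) tilt 1.4 (-4, 8) tilt 2.7 (-7, 7) tilt 2.5 xext [-76.3  72.8]
[ 85  64  54  57  63  69  78  88  95  97  98  98  98  97  97  97  96  95
  92  84  83  99 122 133 136]
[(-14, 4.5), (-12, 8.6), (-10, 10.9), (-8, 12.2), (-6, 13.3), (-4, 12.4), (-2, 12.2), (0, 12.0), (2, 11.9), (4, 11.1), (6, 11.0), (8, 10.2), (10, 9.9), (12, 9.0), (14, 5.4)]
(-6, 6) tilt 8.9 (-4, 8) tilt 7.7 (-7, 7) tilt 8.7 xext [-77.2  72.1]
[ 77  58  53  57  64  70  75  80  85  89  90  90  90  90  90  90  90  90
  89  87  93 113 129 134 136]
```

```bash
python3 - <<'E'
from h import *
B=(510.6,-192.7);jog(B,58,-7,-50,13,90);jog(B,58,-7,-50,13,0)
g=goal(B,58,-7,-50,13)
for t in(-50,-25,0,25,50): jog(B,108,-7,t,13,0,g)
jog(B,59,-7,50,13,0,g)
jog(B,59,-7,50,13,80,g)
E
```

```text
-50 90 shift [-0.0084 -0.0868 -0.0682] turn [37.7 -4.8  0. ]
-50 0 shift [ 0.     -0.0183 -0.126 ] turn [37.7 -4.8  0. ]
-50 0 shift [0.   0.   0.05] turn [0. 0. 0.]
-25 0 shift [-0.0005 -0.0044  0.0466] turn [-24.8   3.   -0. ]
0 0 shift [-0.0012 -0.0099  0.0454] turn [-49.6   6.1  -0. ]
25 0 shift [-0.0019 -0.0153  0.0466] turn [-74.4   9.1  -0. ]
50 0 shift [-0.0024 -0.0198  0.05  ] turn [-99.3  12.2   0. ]
50 0 shift [-0.0024 -0.0198  0.001 ] turn [-99.3  12.2   0. ]
50 80 shift [0.005  0.0411 0.0524] turn [-99.3  12.2   0. ]
```

Request:
jog_arm(plan=[-0.002,-0.02,-0.01,8,-1,0,-0.004,-0.04,-0.02,16,-2,0,-0.006,-0.06,-0.03,24,-3,0,-0.008,-0.08,-0.05,32,-4,0,-0.0084,-0.0868,-0.0682,37.7,-4.8,0,-0.0084,-0.0868,-0.0682,37.7,-4.8,0,-0.004,-0.05,-0.098,37.7,-4.8,0,0,-0.0183,-0.126,37.7,-4.8,0,0,-0.0183,-0.126,37.7,-4.8,0,0,-0.0183,-0.126,37.7,-4.8,0], claw=0.05)

```text
clock: 41.85
eef_pos: [512.3, -182.4, 51.0]
eef_rot: [-2.271, -0.0, -0.121]
wrist_force: [0.3, 0.9, 0.4]
finger_gap: 50.0
finger_force: 0.0
```

Request:
jog_arm(plan=[0,0,0,0,0,0,0,0,0,0,0,0,0,0,0,0,0,0,0,0,0,0,0,0], claw=0.0, force=10)

```text
clock: 42.25
eef_pos: [511.8, -183.8, 50.2]
eef_rot: [-2.269, 0.0, -0.124]
wrist_force: [-2.5, -2.5, 4.8]
finger_gap: 29.1
finger_force: 10.0
```

Request:
jog_arm(plan=[0,0,0,0,0,0,0,0,0,0,0,0,0,0,0.03,0,0,0,0,0,0.05,0,0,0,-0.0002,-0.0015,0.049,-8,1,0,-0.0004,-0.003,0.048,-16,2,0,-0.0005,-0.0044,0.0466,-24.8,3,0,-0.0007,-0.006,0.046,-33,4,0,-0.001,-0.008,0.0455,-41,5,0,-0.0012,-0.0099,0.0454,-49.6,6.1,0,-0.0014,-0.0117,0.0456,-58,7.1,0,-0.0017,-0.0135,0.046,-66,8.1,0,-0.0019,-0.0153,0.0466,-74.4,9.1,0,-0.002,-0.017,0.048,-83,10.1,0,-0.0022,-0.0185,0.049,-91,11.2,0,-0.0024,-0.0198,0.05,-99.3,12.2,0,-0.0024,-0.0198,0.03,-99.3,12.2,0,-0.0024,-0.0198,0.012,-99.3,12.2,0,-0.0024,-0.0198,0.004,-99.3,12.2,0,-0.0024,-0.0198,0.002,-99.3,12.2,0], force=30)

```text
clock: 44.25
eef_pos: [509.2, -202.9, 51.3]
eef_rot: [2.268, -0.0, -0.123]
wrist_force: [-1.2, 0.9, -0.8]
finger_gap: 28.7
finger_force: 30.0
```

Request:
jog_arm(plan=[0,0,0,0,0,0,0,0,0,0,0,0,0,0,0,0,0,0,0.004,0.03,0.026,0,0,0,0.0074,0.061,0.0514,0,0,0,0.0074,0.061,0.09,0,0,0,-0.04,0.06,0.12,8,-1,0,-0.09,0.06,0.14,16,-2,0,-0.14,0.06,0.14,24,-3,0,-0.19,0.06,0.14,32,-4,0,-0.2,0.06,0.14,40,-5,0,-0.2,0.06,0.14,50,-6,0,-0.2,0.06,0.14,50,-6,0,-0.2,0.06,0.14,50,-6,0], claw=0.05)

```text
clock: 45.65
eef_pos: [309.1, -143.8, 191.8]
eef_rot: [-3.138, 0.002, -0.125]
wrist_force: [-0.1, -0.3, 0.4]
finger_gap: 49.8
finger_force: 0.0
```

```bash
python3 - <<'E'
from h import *
s=manip.read_state();print(s["eef_pos"],s["eef_rot"])
z=camera("top");p,d=z;np.savez("top7.npz",p=p,d=d)
for c in [(510.4,-194),(485.6,-391.9)]: fine(p,c,-7,58)
zprof(d,(510.4,-194),-7,58,img=p)
E
```

```text
[ 309.11843879 -143.75032918  191.81929801] [-3.13842131e+00  2.47672922e-03 -1.25088035e-01]
[123 110  91  78  79  80  81  82  82  82  82  82  83  83  83  82  79  75
  70  64  58  59  76 103 119]
[123 117 100  79  71  72  75  79  82  85  90  96  97  93  86  81  77  73
  69  63  56  49  49  71  87]
-13.5: z 7.1 g 77 n25 | -10.5: z 9.9 g 80 n27 | -7.5: z 10.9 g 82 n26 | -4.5: z 11.8 g 82 n28 | -1.5: z 12.0 g 82 n26 | 1.5: z 13.7 g 83 n25 | 4.5: z 13.7 g 82 n29 | 7.5: z 13.0 g 75 n27 | 10.5: z 9.0 g 63 n32 | 13.5: z 5.0 g 54 n20 | 
slope deg 6 -12.2 z at 0 12.8
slope deg 8 -8.4 z at 0 12.66
```

```bash
python3 - <<'E'
from h import *
B=(510.6,-192.7);jog(B,58,-7,-10,15,60);jog(B,58,-7,-10,15,0)
g=goal(B,58,-7,-10,15);q=(563.7,285.9)
jog(q,180,-3.15,9,15,0,g);jog(q,91,-3.15,9,15,0,g)
E
```

```text
-10 60 shift [ 0.2004 -0.0573 -0.0892] turn [ 9.8 -1.4  0.1]
-10 0 shift [ 0.2017 -0.047  -0.1483] turn [ 9.8 -1.4  0.1]
9 0 shift [0.0527 0.4737 0.122 ] turn [-18.9   1.7   3.8]
9 0 shift [0.0527 0.4737 0.033 ] turn [-18.9   1.7   3.8]
```

Request:
jog_arm(plan=[0.05,-0.015,0,3,-0.4,0,0.1,-0.03,-0.02,6,-0.8,0,0.15,-0.045,-0.05,9.8,-1.4,0,0.19,-0.057,-0.08,9.8,-1.4,0.1,0.2004,-0.0573,-0.0892,9.8,-1.4,0.1,0.2004,-0.0573,-0.0892,9.8,-1.4,0.1,0.201,-0.052,-0.12,9.8,-1.4,0.1,0.2017,-0.047,-0.1483,9.8,-1.4,0.1,0.2017,-0.047,-0.1483,9.8,-1.4,0.1,0.2017,-0.047,-0.1483,9.8,-1.4,0.1], claw=0.046)

```text
clock: 46.7
eef_pos: [511.2, -189.0, 44.3]
eef_rot: [-2.964, -0.001, -0.119]
wrist_force: [-1.1, -0.2, 0.4]
finger_gap: 45.8
finger_force: 0.0
```

Request:
jog_arm(plan=[0,0,0,0,0,0,0,0,0,0,0,0,0,0,0,0,0,0,0,0,0,0,0,0], claw=0.0, force=30)

```text
clock: 47.1
eef_pos: [511.6, -191.1, 44.8]
eef_rot: [-2.966, -0.004, -0.121]
wrist_force: [-1.9, -5.6, 4.5]
finger_gap: 29.3
finger_force: 30.0
```

Request:
jog_arm(plan=[0,0,0.04,0,0,0,0,0,0.08,0,0,0,0,0,0.122,0,0,0,0.005,0.04,0.122,-2,0,0.3,0.01,0.085,0.122,-4,0.3,0.7,0.015,0.13,0.122,-6,0.5,1,0.02,0.175,0.122,-8,0.7,1.4,0.025,0.22,0.122,-10,0.9,1.8,0.03,0.265,0.122,-12,1,2.2,0.035,0.31,0.122,-14,1.2,2.6,0.04,0.355,0.122,-16,1.4,3,0.045,0.4,0.122,-18,1.6,3.4,0.05,0.44,0.122,-18.9,1.7,3.8,0.0527,0.4737,0.122,-18.9,1.7,3.8,0.0527,0.4737,0.122,-18.9,1.7,3.8,0.0527,0.4737,0.08,-18.9,1.7,3.8,0.0527,0.4737,0.05,-18.9,1.7,3.8,0.0527,0.4737,0.038,-18.9,1.7,3.8,0.0527,0.4737,0.034,-18.9,1.7,3.8,0.0527,0.4737,0.034,-18.9,1.7,3.8])

```text
clock: 49.1
eef_pos: [564.1, 283.7, 78.4]
eef_rot: [2.989, -0.001, -0.054]
wrist_force: [0.8, -0.3, -1.2]
finger_gap: 29.2
finger_force: 30.0
```

Request:
jog_arm(plan=[0,0,-0.001,0,0,0,0,0,-0.001,0,0,0])

```text
clock: 49.3
eef_pos: [564.4, 283.9, 77.7]
eef_rot: [2.99, -0.002, -0.053]
wrist_force: [0.5, 0.7, 3.8]
finger_gap: 29.0
finger_force: 30.0
```

Request:
jog_arm(plan=[0,0,0,0,0,0,0,0,0,0,0,0,0,0,0,0,0,0,0.0003,0.005,0.03,0,0,0,0.0005,0.01,0.07,0,0,0,0.0005,0.01,0.07,0,0,0,0.0005,0.01,0.07,0,0,0], claw=0.042)

```text
clock: 50.0
eef_pos: [564.4, 294.0, 146.8]
eef_rot: [2.989, -0.001, -0.053]
wrist_force: [0.0, 0.4, -0.2]
finger_gap: 41.9
finger_force: 0.0
```

```bash
python3 - <<'E'
from h import *
c=(560.3,224.5);jog(c,90,-3.15,6,15,60);jog(c,90,-3.15,6,15,0)
g=goal(c,90,-3.15,6,15);jog(c,105,-3.15,-6,15,0,g);jog(c,90.5,-3.15,-6,15,0,g)
E
```

```text
6 60 shift [-0.0038 -0.0648 -0.012 ] turn [ 2.7 -0.1 -0.1]
6 0 shift [-0.0041 -0.071  -0.0717] turn [ 2.7 -0.1 -0.1]
-6 0 shift [0.0002 0.0031 0.015 ] turn [12.  -0.7  0. ]
-6 0 shift [0.0002 0.0031 0.0005] turn [12.  -0.7  0. ]
```

Request:
jog_arm(plan=[-0.002,-0.03,0,2.7,-0.1,-0.1,-0.0038,-0.0648,-0.012,2.7,-0.1,-0.1,-0.0038,-0.0648,-0.012,2.7,-0.1,-0.1,-0.0038,-0.0648,-0.012,2.7,-0.1,-0.1,-0.004,-0.068,-0.042,2.7,-0.1,-0.1,-0.0041,-0.071,-0.0717,2.7,-0.1,-0.1,-0.0041,-0.071,-0.0717,2.7,-0.1,-0.1,-0.0041,-0.071,-0.0717,2.7,-0.1,-0.1], claw=0.042)

```text
clock: 50.8
eef_pos: [560.2, 223.6, 75.0]
eef_rot: [3.036, 0.001, -0.054]
wrist_force: [-0.8, 0.9, 0.4]
finger_gap: 42.2
finger_force: 0.0
```

Request:
jog_arm(plan=[0,0,0,0,0,0,0,0,0,0,0,0,0,0,0,0,0,0,0,0,0,0,0,0], claw=0.0, force=30)

```text
clock: 51.2
eef_pos: [560.9, 224.0, 76.3]
eef_rot: [3.038, -0.002, -0.055]
wrist_force: [-1.1, 5.4, 4.4]
finger_gap: 29.2
finger_force: 30.0
```

Request:
jog_arm(plan=[0,0,0.008,0,0,0,0,0,0.015,0,0,0,0.0001,0.0015,0.015,6,-0.3,0,0.0002,0.0031,0.015,12,-0.7,0,0.0002,0.0031,0.015,12,-0.7,0,0.0002,0.0031,0.006,12,-0.7,0,0.0002,0.0031,0.001,12,-0.7,0,0.0002,0.0031,0.001,12,-0.7,0])

```text
clock: 52.0
eef_pos: [560.6, 227.2, 75.8]
eef_rot: [-3.038, -0.001, -0.054]
wrist_force: [1.9, 3.9, 3.1]
finger_gap: 29.1
finger_force: 30.0
```

Request:
jog_arm(plan=[0,0,0,0,0,0,0,0,0,0,0,0,0,0,0,0,0,0,-0.0002,-0.003,0.03,0,0,0,-0.0004,-0.006,0.06,0,0,0,-0.0006,-0.05,0.1,0,0,0,-0.04,-0.1,0.1,0,0,-1,-0.045,-0.15,0.1,0,0,-2,-0.05,-0.2,0.1,0,0,-3,-0.055,-0.25,0.1,3,0,-3.9,-0.06,-0.3,0.1,6,-0.5,-3.9,-0.065,-0.35,0.1,9,-1,-3.9,-0.07,-0.4,0.1,12,-1.4,-3.9,-0.075,-0.45,0.1,16,-2,-3.9,-0.08,-0.5,0.1,20,-2.4,-3.9,-0.085,-0.55,0.1,24,-3,-3.9,-0.085,-0.6,0.1,28,-3.5,-3.9,-0.085,-0.62,0.1,32,-4,-3.9,-0.085,-0.62,0.1,32,-4,-3.9,-0.085,-0.62,0.1,32,-4,-3.9], claw=0.042)

```text
clock: 54.0
eef_pos: [474.9, -394.5, 174.0]
eef_rot: [-2.474, -0.016, -0.132]
wrist_force: [0.5, 0.3, 0.8]
finger_gap: 42.0
finger_force: 0.0
```

```bash
python3 - <<'E'
from h import *
tilt([(556.9,162.1),(560.3,224.0),(563.7,285.9)])
D=(485.7,-391.4);jog(D,58,-7,-40,13,80);jog(D,58,-7,-40,13,0)
g=goal(D,58,-7,-40,13)
for t in(-40,-15,10,35,55): jog(D,108,-7,t,13,0,g)
jog(D,59,-7,55,13,0,g);jog(D,59,-7,55,13,80,g)
E
```

```text
[(-14, 4.7), (-12, 8.2), (-10, 10.9), (-8, 12.2), (-6, 12.4), (-4, 11.8), (-2, 11.9), (0, 12.2), (2, 10.9), (4, 11.5), (6, 11.5), (8, 11.1), (10, 10.3), (12, 9.0), (14, 5.7)]
(-6, 6) tilt 4.2 (-4, 8) tilt 5.3 (-7, 7) tilt 4.3 xext [-76.3  72.8]
[ 90  68  57  60  67  74  83  93 100 103 103 103 103 103 103 102 101 100
  97  89  87 105 130 141 143]
[(-14, 4.1), (-12, 8.6), (-10, 11.3), (-8, 11.7), (-6, 11.7), (-4, 11.8), (-2, 11.4), (0, 11.6), (2, 11.6), (4, 11.6), (6, 11.6), (8, 11.5), (10, 10.6), (12, 8.6), (14, 5.0)]
(-6, 6) tilt 0.9 (-4, 8) tilt 2.5 (-7, 7) tilt 1.6 xext [-77.6  72.2]
[ 78  61  56  60  67  76  89 100 105 107 107 107 107 106 106 105 104 103
  97  87  91 118 135 142 143]
[(-14, 4.1), (-12, 8.3), (-10, 10.8), (-8, 11.9), (-6, 12.7), (-4, 13.0), (-2, 12.1), (0, 12.1), (2, 11.8), (4, 11.2), (6, 10.5), (8, 10.4), (10, 10.1), (12, 8.3), (14, 5.1)]
(-6, 6) tilt 8.5 (-4, 8) tilt 8.9 (-7, 7) tilt 8.6 xext [-75.8  73.2]
[ 69  54  54  61  68  74  79  84  89  94  95  95  95  95  95  95  95  94
  94  94 103 123 139 142 143]
-40 80 shift [ 0.005  -0.0405 -0.0667] turn [2.  0.8 0.5]
-40 0 shift [ 0.0113  0.0106 -0.128 ] turn [2.  0.8 0.5]
-40 0 shift [0.   0.   0.05] turn [0. 0. 0.]
-15 0 shift [-0.0006 -0.005   0.0474] turn [-24.8   3.   -0. ]
10 0 shift [-0.0013 -0.0105  0.0472] turn [-49.6   6.1   0. ]
35 0 shift [-0.0019 -0.0157  0.0493] turn [-74.4   9.1   0. ]
55 0 shift [-0.0023 -0.0189  0.0525] turn [-94.3  11.6  -0. ]
55 0 shift [-0.0023 -0.0189  0.0035] turn [-94.3  11.6  -0. ]
55 80 shift [0.0057 0.0462 0.0494] turn [-94.3  11.6  -0. ]
```

Request:
jog_arm(plan=[0.003,-0.02,-0.03,2,0.8,0.5,0.005,-0.0405,-0.0667,2,0.8,0.5,0.005,-0.0405,-0.0667,2,0.8,0.5,0.005,-0.0405,-0.0667,2,0.8,0.5,0.008,-0.015,-0.097,2,0.8,0.5,0.0113,0.0106,-0.128,2,0.8,0.5,0.0113,0.0106,-0.128,2,0.8,0.5,0.0113,0.0106,-0.128,2,0.8,0.5], claw=0.05)

```text
clock: 55.3
eef_pos: [487.4, -383.5, 50.3]
eef_rot: [-2.444, -0.003, -0.121]
wrist_force: [-0.1, -0.9, 1.4]
finger_gap: 49.8
finger_force: 0.0
```

Request:
jog_arm(plan=[0,0,0,0,0,0,0,0,0,0,0,0,0,0,0,0,0,0,0,0,0,0,0,0], claw=0.0, force=10)

```text
clock: 55.7
eef_pos: [486.8, -384.1, 48.6]
eef_rot: [-2.443, -0.002, -0.122]
wrist_force: [-0.5, -2.2, 5.5]
finger_gap: 29.6
finger_force: 10.0
```

Request:
jog_arm(plan=[0,0,0,0,0,0,0,0,0,0,0,0,0,0,0.03,0,0,0,0,0,0.05,0,0,0,-0.0002,-0.0015,0.049,-8,1,0,-0.0004,-0.003,0.048,-16,2,0,-0.0006,-0.005,0.0474,-24.8,3,0,-0.0008,-0.007,0.047,-33,4,0,-0.001,-0.0088,0.047,-41,5,0,-0.0013,-0.0105,0.0472,-49.6,6.1,0,-0.0015,-0.0122,0.048,-58,7.1,0,-0.0017,-0.014,0.0485,-66,8.1,0,-0.0019,-0.0157,0.0493,-74.4,9.1,0,-0.002,-0.017,0.051,-83,10.1,0,-0.0022,-0.018,0.052,-90,11,0,-0.0023,-0.0189,0.0525,-94.3,11.6,0,-0.0023,-0.0189,0.03,-94.3,11.6,0,-0.0023,-0.0189,0.014,-94.3,11.6,0,-0.0023,-0.0189,0.006,-94.3,11.6,0,-0.0023,-0.0189,0.0045,-94.3,11.6,0], force=30)

```text
clock: 57.7
eef_pos: [511.8, -389.6, 79.7]
eef_rot: [2.289, 0.037, -0.167]
wrist_force: [-0.6, -0.1, -1.1]
finger_gap: 28.9
finger_force: 30.0
```

Request:
jog_arm(plan=[0,0,0,0,0,0,0,0,0,0,0,0,0,0,0,0,0,0,0.004,0.0325,0.023,0,0,0,0.008,0.065,0.046,0,0,0,0.008,0.065,0.09,0,0,0,-0.04,0.1,0.12,8,-1,0,-0.09,0.14,0.14,16,-2,0,-0.13,0.18,0.14,24,-3,0,-0.15,0.22,0.14,32,-4,0,-0.16,0.26,0.14,40,-5,0,-0.17,0.26,0.14,48,-6,0,-0.17,0.26,0.14,55,-6.7,0,-0.17,0.26,0.14,55,-6.7,0,-0.17,0.26,0.14,55,-6.7,0], claw=0.05)

```text
clock: 59.2
eef_pos: [342.1, -130.1, 220.8]
eef_rot: [-3.03, 0.058, -0.12]
wrist_force: [-0.8, -0.8, -0.2]
finger_gap: 50.1
finger_force: 0.0
```

```bash
python3 - <<'E'
from h import *
s=manip.read_state();print(s["eef_pos"],s["eef_rot"])
z=camera("top");p,d=z;np.savez("top8.npz",p=p,d=d)
fine(p,(485.6,-391.9),-7,58); zprof(d,(485.6,-391.9),-7,58,img=p)
fine(p,(556.9,162.1),-3.15,90)
E
```

```text
[ 342.12192412 -130.1214456   220.84158066] [-3.02984886  0.05783478 -0.1197725 ]
[125 110  85  74  70  71  74  77  79  80  81  80  79  78  76  73  70  66
  62  55  50  52  64  83  95]
-13.5: z 0.2 g 71 n16 | -10.5: z 1.7 g 76 n13 | -7.5: z 4.0 g 78 n19 | -4.5: z 5.7 g 80 n18 | -1.5: z 5.2 g 79 n17 | 1.5: z 4.3 g 76 n17 | 4.5: z 5.7 g 72 n18 | 7.5: z 3.7 g 62 n16 | 10.5: z 2.1 g 50 n12 | 
slope deg 6 1.8 z at 0 5.24
slope deg 8 -3.4 z at 0 4.87
[ 80  62  51  54  60  66  74  83  90  92  93  93  93  92  92  92  91  90
  88  80  79  95 116 127 129]
```

```bash
python3 - <<'E'
from h import *
s=manip.read_state();print(s["joints"])
p,_=camera("top");q,_=camera("side")
a=cv2.resize(np.clip(p[175:275,320:440][...,::-1]*1.7,0,255).astype(np.uint8),None,fx=3.3,fy=3.3,interpolation=2);b=cv2.resize(np.clip(q[120:220,260:380][...,::-1]*1.2,0,255).astype(np.uint8),None,fx=3.3,fy=3.3,interpolation=2)
cv2.imwrite("pics/d8.png",np.hstack([a,b]))
P=pts("top",np.load("top8.npz")["d"])
g=(p.max(2)<42)&(P[...,2]>25)&(P[...,2]<90);g[:,:340]=0;g[:,405:]=0;g[:180]=0;g[265:]=0
n,l,st,ce=cv2.connectedComponentsWithStats(g.astype(np.uint8))
for i in range(1,n):
    if st[i,4]>25: print(st[i],ce[i].round(1),np.median(P[l==i],0).round(1),np.percentile(P[l==i][:,2],90).round(1))
E
```

```text
[-0.52212155 -0.08102726  1.91226333  0.08122967  1.40814672  1.15338601]
[385 191  11  17  95] [389.1 200.6] [ 545.2 -389.4   84.6] 89.2
[383 232  10  13  96] [387.6 237.9] [ 451.7 -397.1   33.9] 41.6
```

View pics/d8.png

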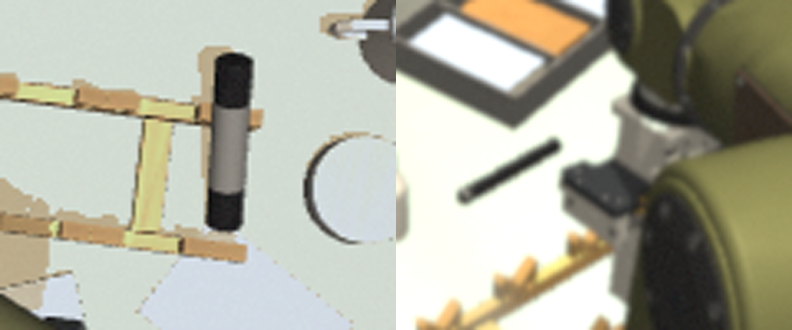

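```bash
cat >> h.py <<'E'
def goalp(c,yaw,p,d,so):
    a=np.radians(yaw);q=np.radians(p);ex=np.array([np.cos(a),np.sin(a),0]);ey=np.array([-ex[1],ex[0],0]);w=-np.sin(q)*ex+np.cos(q)*np.array([0,0,1.])
    return np.array(c,float)+(so-d)*w, Ro.from_rotvec(-q*ey)*Ro.from_euler('xyz',[np.pi,0,a])
def show(g,g0):
    print("shift",((g[0]-g0[0])/1000).round(4),"turn",np.degrees((g[1]*g0[1].inv()).as_rotvec()).round(1))
def cur():
    s=manip.read_state();return s["eef_pos"],Ro.from_euler('xyz',s["eef_rot"])
E
python3 - <<'E'
from h import *
# refine axis with averaged depth
D=np.median([camera("top")[1] for _ in range(8)],0);P=pts("top",D)
A=np.array([457.5,-397,22.5]);B=np.array([551,-389.4,73]);u=(B-A)/np.linalg.norm(B-A);C=(A+B)/2
X=P.reshape(-1,3);v=X-C;t=v@u;r=np.linalg.norm(v-t[:,None]*u,axis=1)
k=(abs(t)<80)&(r<22)&(X[:,2]>8);X=X[k];t=t[k];print(len(X),t.min(),t.max())
from scipy.optimize import least_squares
def res(q):
    c=np.array([C[0],q[0],q[1]]);w=np.array([1,q[2],q[3]]);w/=np.linalg.norm(w);v=X-c;return np.linalg.norm(v-(v@w)[:,None]*w,axis=1)-15
q=least_squares(res,[C[1],C[2],u[1]/u[0],u[2]/u[0]],loss='soft_l1').x
w=np.array([1,q[2],q[3]]);w/=np.linalg.norm(w);c=np.array([C[0],q[0],q[1]]);tt=(X-c)@w;lo,hi=np.percentile(tt,[1,99]);c=c+w*(lo+hi)/2
yaw=np.degrees(np.arctan2(w[1],w[0]));pit=np.degrees(np.arcsin(w[2]));print("centre",c.round(1),"yaw",yaw.round(1),"pitch",pit.round(1),"len",hi-lo,"rms",np.std(res(q)))
g0=cur();show(goalp(c,yaw,pit,10,80),g0);show(goalp(c,yaw,pit,10,0),g0)
g=goalp(c,yaw,pit,10,0);Dn=(491.7,-391.3)
show(goalp((*c[:2],150),yaw,pit,10,0),g);show(goalp((*Dn,130),-7,0,10,0),g);show(goalp((*Dn,60),-7,0,10,0),g)
E
```

```text
618 -72.52890240913851 77.3232786492193
centre [ 506.6 -397.7   51.1] yaw 3.5 pitch 29.8 len 147.2330858497627 rms 2.2498567310104955
shift [ 0.1295 -0.2705 -0.1089] turn [ -7.4 -32.9   8.4]
shift [ 0.1692 -0.268  -0.1783] turn [ -7.4 -32.9   8.4]
shift [0.     0.     0.0989] turn [0. 0. 0.]
shift [-0.0198  0.0061  0.0775] turn [  0.9  29.8 -10.3]
shift [-0.0198  0.0061  0.0075] turn [  0.9  29.8 -10.3]
```

Request:
jog_arm(plan=[0.03,-0.05,0,-2,-8,2,0.05,-0.1,0,-4,-16,4,0.08,-0.15,0,-6,-24,6,0.1,-0.2,-0.04,-7,-30,8,0.12,-0.24,-0.08,-7.4,-32.9,8.4,0.1295,-0.2705,-0.1089,-7.4,-32.9,8.4,0.1295,-0.2705,-0.1089,-7.4,-32.9,8.4,0.1295,-0.2705,-0.1089,-7.4,-32.9,8.4,0.15,-0.269,-0.143,-7.4,-32.9,8.4,0.1692,-0.268,-0.1783,-7.4,-32.9,8.4,0.1692,-0.268,-0.1783,-7.4,-32.9,8.4,0.1692,-0.268,-0.1783,-7.4,-32.9,8.4], claw=0.054)

```text
clock: 60.95
eef_pos: [511.6, -397.0, 43.3]
eef_rot: [-3.141, -0.52, 0.061]
wrist_force: [-0.5, 0.3, 0.8]
finger_gap: 53.8
finger_force: 0.0
```

Request:
jog_arm(plan=[0,0,0,0,0,0,0,0,0,0,0,0,0,0,0,0,0,0,0,0,0,0,0,0], claw=0.0, force=20)

```text
clock: 61.35
eef_pos: [511.4, -400.1, 44.9]
eef_rot: [3.136, -0.522, 0.061]
wrist_force: [-2.1, -9.0, 2.2]
finger_gap: 35.9
finger_force: 19.6
```

Request:
jog_arm(plan=[0,-0.003,0,0,0,0,0,-0.003,0,0,0,0,0,-0.003,0,0,0,0,0,-0.003,0,0,0,0], force=30)

```text
clock: 61.75
eef_pos: [509.8, -397.8, 42.7]
eef_rot: [-3.135, -0.518, 0.061]
wrist_force: [-21.5, 19.0, 12.9]
finger_gap: 29.8
finger_force: 38.2
```

```bash
python3 - <<'E'
from h import *
p,_=camera("top");q,_=camera("side")
a=cv2.resize(np.clip(p[165:265,320:440][...,::-1]*1.7,0,255).astype(np.uint8),None,fx=3.3,fy=3.3,interpolation=2);b=cv2.resize(np.clip(q[120:220,270:390][...,::-1]*1.2,0,255).astype(np.uint8),None,fx=3.3,fy=3.3,interpolation=2)
cv2.imwrite("pics/d9.png",np.hstack([a,b]))
E
```

```text
(no output)
```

View pics/d9.png

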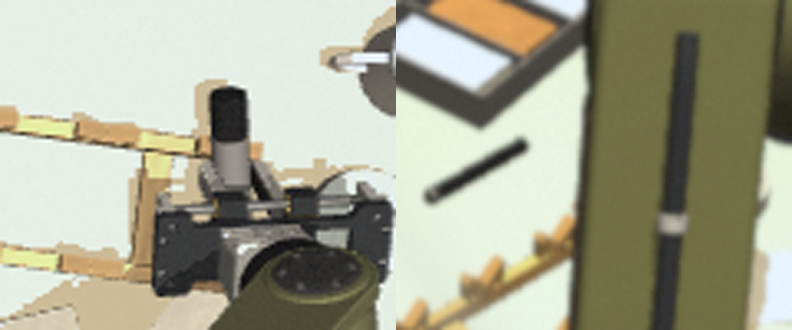

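Request:
jog_arm(plan=[0,0,0.01,0,0,0,0,0,0.03,0,0,0,0,0,0.06,0,0,0,0,0,0.1,0,0,0,0,0,0.1,0,0,0])

```text
clock: 62.35
eef_pos: [512.6, -402.3, 149.6]
eef_rot: [3.133, -0.526, 0.064]
wrist_force: [0.9, -0.3, -0.4]
finger_gap: 29.4
finger_force: 29.5
```

```bash
python3 - <<'E'
from h import *
s=manip.read_state();print(s["finger_gap"],s["eef_pos"],s["eef_rot"])
D=np.median([camera("top")[1] for _ in range(4)],0);P=pts("top",D).reshape(-1,3)
w=np.array([np.cos(np.radians(30))*.998,.06,.5]);c=s["eef_pos"]+10*np.array([-.5,0,.866]);v=P-c;t=v@w;r=np.linalg.norm(v-t[:,None]*w,axis=1)
for lo in (20,35,50,65,80):
    k=(abs(t-lo-7)<7.5)&(r<24)&(P[:,2]>100);print(lo,k.sum(),np.median(P[k],0).round(1) if k.any() else "", P[k][:,1].min() if k.any() else "",P[k][:,1].max() if k.any() else "")
E
```

```text
29.357353597810274 [ 512.56895096 -402.30880138  149.55395297] [ 3.13308389 -0.52574398  0.06445095]
20 69 [ 527.5 -396.7  178.2] -412.1742927156234 -385.16086323060716
35 65 [ 541.  -394.8  185.6] -410.16990339925655 -383.50995733320946
50 70 [ 553.  -393.1  193.3] -408.4239805330263 -382.05603041181587
65 64 [ 567.1 -395.   193.6] -408.2615910015739 -381.2874972493807
80 0
```

```bash
python3 - <<'E'
from h import *
g=cur();D=(485.6,-392.2)
show(goalp((*D,130),-7,0,5,0),g);show(goalp((*D,61),-7,0,5,0),g)
E
```

```text
shift [-0.0254  0.008  -0.0168] turn [  0.8  29.8 -10.2]
shift [-0.0254  0.008  -0.0858] turn [  0.8  29.8 -10.2]
```

Request:
jog_arm(plan=[-0.007,0.002,0,0,8,-2.5,-0.013,0.004,0,0.2,16,-5,-0.02,0.006,0,0.5,24,-8,-0.0254,0.008,-0.0168,0.8,29.8,-10.2,-0.0254,0.008,-0.0168,0.8,29.8,-10.2,-0.0254,0.008,-0.0168,0.8,29.8,-10.2,-0.0254,0.008,-0.05,0.8,29.8,-10.2,-0.0254,0.008,-0.07,0.8,29.8,-10.2,-0.0254,0.008,-0.078,0.8,29.8,-10.2,-0.0254,0.008,-0.08,0.8,29.8,-10.2])

```text
clock: 63.55
eef_pos: [485.7, -392.7, 62.3]
eef_rot: [3.141, -0.001, -0.121]
wrist_force: [0.1, -0.1, -0.8]
finger_gap: 29.6
finger_force: 29.5
```

Request:
jog_arm(plan=[0,0,-0.003,0,0,0,0,0,-0.005,0,0,0,0,0,-0.005,0,0,0])

```text
clock: 63.85
eef_pos: [486.3, -392.6, 58.0]
eef_rot: [3.14, -0.001, -0.121]
wrist_force: [-0.0, -0.4, 0.0]
finger_gap: 29.1
finger_force: 29.5
```

Request:
jog_arm(plan=[0,0,-0.002,0,0,0,0,0,-0.003,0,0,0,0,0,-0.003,0,0,0])

```text
clock: 64.15
eef_pos: [486.1, -392.4, 54.4]
eef_rot: [3.14, -0.0, -0.121]
wrist_force: [-0.4, 0.3, -0.6]
finger_gap: 29.3
finger_force: 29.5
```

Request:
jog_arm(plan=[0,0,-0.002,0,0,0,0,0,-0.003,0,0,0,0,0,-0.003,0,0,0])

```text
clock: 64.45
eef_pos: [486.2, -392.6, 51.6]
eef_rot: [3.14, -0.001, -0.121]
wrist_force: [-0.1, -0.5, 1.2]
finger_gap: 29.4
finger_force: 29.4
```

Request:
jog_arm(plan=[0,0,-0.001,0,0,0,0,0,-0.002,0,0,0,0,0,-0.002,0,0,0])

```text
clock: 64.75
eef_pos: [486.4, -393.1, 50.6]
eef_rot: [3.139, -0.002, -0.121]
wrist_force: [-2.1, -0.7, 8.8]
finger_gap: 29.3
finger_force: 29.5
```

Contact; release and look.

Request:
jog_arm(plan=[0,0,0.001,0,0,0,0,0,0.001,0,0,0,0,0,0.001,0,0,0,0,0,0.04,0,0,0,0,0,0.09,0,0,0,-0.04,0.03,0.13,0,0,0,-0.08,0.07,0.15,0,0,0,-0.12,0.11,0.15,0,0,0,-0.15,0.15,0.15,0,0,0,-0.16,0.19,0.15,0,0,0,-0.16,0.21,0.15,0,0,0,-0.16,0.21,0.15,0,0,0,-0.16,0.21,0.15,0,0,0], claw=0.05)

```text
clock: 66.05
eef_pos: [326.3, -182.3, 199.9]
eef_rot: [3.14, -0.002, -0.12]
wrist_force: [-0.2, 0.0, 0.3]
finger_gap: 50.3
finger_force: 0.0
```

```bash
python3 - <<'E'
from h import *
p,d=camera("top");np.savez("top9.npz",p=p,d=d);P=pts("top",d)
g=(p.max(2)<42)&(P[...,2]>25)&(P[...,2]<90);g[:,:340]=0;g[:,405:]=0;g[:180]=0;g[265:]=0
n,l,st,ce=cv2.connectedComponentsWithStats(g.astype(np.uint8))
for i in range(1,n):
    if st[i,4]>25: print(st[i],ce[i].round(1),onz("top",*ce[i],62).round(1),np.percentile(P[l==i][:,2],[50,90]).round(1))
fine(p,(485.6,-391.9),-7,58); zprof(d,(485.6,-391.9),-7,58,img=p)
g0=cur();print(g0[0]);D=(485.7,-391.6)
for th,so in((0,60),(0,0),(-30,70),(-30,0)): show(goal(D,58,-7,th,13,so),g0)
E
```

```text
[385 198  12  14 140] [390.3 204.3] [ 541.  -398.8   62. ] [71.  75.4]
[380 239  12  15 146] [385.3 246.4] [ 428.8 -385.    62. ] [70.4 75.2]
[125 118 102  82  73  73  76  80  83  86  92  97  98  93  87  82  78  74
  69  64  57  50  50  72  88]
-13.5: z 8.1 g 75 n22 | -10.5: z 12.0 g 73 n22 | -7.5: z 14.1 g 79 n24 | -4.5: z 15.0 g 84 n25 | -1.5: z 14.2 g 96 n30 | 1.5: z 14.6 g 94 n27 | 4.5: z 13.3 g 83 n27 | 7.5: z 12.0 g 74 n34 | 10.5: z 9.1 g 60 n36 | 13.5: z 5.2 g 46 n23 | 
slope deg 6 9.6 z at 0 14.26
slope deg 8 9.6 z at 0 13.97
[ 326.42717597 -182.80468093  199.65583422]
shift [ 0.1593 -0.2088 -0.0947] turn [ 0.1  0.  -0.1]
shift [ 0.1593 -0.2088 -0.1547] turn [ 0.1  0.  -0.1]
shift [ 0.1558 -0.2371 -0.0923] turn [29.9 -3.6 -0.1]
shift [ 0.1601 -0.2023 -0.1529] turn [29.9 -3.6 -0.1]
```

Request:
jog_arm(plan=[0.04,-0.04,0,0,0,0,0.08,-0.08,0,0,0,0,0.11,-0.12,0,0,0,0,0.14,-0.16,-0.03,0,0,0,0.155,-0.19,-0.07,0,0,0,0.1593,-0.2088,-0.0947,0,0,0,0.1593,-0.2088,-0.0947,0,0,0,0.1593,-0.2088,-0.125,0,0,0,0.1593,-0.2088,-0.1547,0,0,0,0.1593,-0.2088,-0.1547,0,0,0,0.1593,-0.2088,-0.1547,0,0,0])

```text
clock: 67.2
eef_pos: [485.5, -391.7, 45.8]
eef_rot: [3.14, -0.001, -0.121]
wrist_force: [-0.0, 0.1, 1.1]
finger_gap: 50.0
finger_force: 0.0
```

Request:
jog_arm(plan=[0,0,0,0,0,0,0,0,0,0,0,0,0,0,0,0,0,0,0,0,0,0,0,0], claw=0.0, force=10)

```text
clock: 67.6
eef_pos: [485.8, -392.0, 46.1]
eef_rot: [3.139, -0.002, -0.121]
wrist_force: [-0.6, -2.8, 5.4]
finger_gap: 29.7
finger_force: 10.0
```

Request:
jog_arm(plan=[0,0,0,0,0,0,0,0,0,0,0,0,0,0,0.03,0,0,0,0,0,0.06,0,0,0,0.005,0.04,0.06,0,0,0,0.01,0.08,0.06,0,0,0,0.015,0.12,0.06,0,0,0,0.02,0.16,0.06,0,0,0,0.0249,0.1979,0.06,0,0,0,0.0249,0.1979,0.06,0,0,0,0.0249,0.1979,0.06,0,0,0,0.0249,0.1979,0.03,0,0,0,0.0249,0.1979,0.01,0,0,0,0.0249,0.1979,0.001,0,0,0,0.0249,0.1979,0,0,0,0], force=30)

```text
clock: 69.1
eef_pos: [509.7, -193.5, 44.4]
eef_rot: [-3.141, 0.002, -0.122]
wrist_force: [-4.8, 6.1, 5.6]
finger_gap: 29.5
finger_force: 30.0
```

```bash
python3 - <<'E'
from h import *
g=goal((510.6,-193.8),58,-7,0,13);B=(510.6,-193.3)
print(cur()[0],g[0])
for th,so in((0,60),(-50,80),(-50,0)): show(goal(B,58,-7,th,13,so),g)
E
```

```text
[ 509.67603939 -193.54332427   44.44032148] [ 510.6 -193.8   45. ]
shift [0.     0.0005 0.06  ] turn [0. 0. 0.]
shift [-0.0063 -0.0504  0.0561] turn [49.6 -6.1  0. ]
shift [0.0012 0.0104 0.0046] turn [49.6 -6.1  0. ]
```

Request:
jog_arm(plan=[0,0,0,0,0,0,0,0,0,0,0,0,0,0,0.03,0,0,0,0,0,0.06,0,0,0,-0.001,-0.008,0.065,8,-1,0,-0.002,-0.016,0.065,16,-2,0,-0.003,-0.024,0.065,24,-3,0,-0.004,-0.033,0.065,32,-4,0,-0.005,-0.042,0.06,40,-5,0,-0.0063,-0.0504,0.0561,49.6,-6.1,0,-0.0063,-0.0504,0.0561,49.6,-6.1,0,-0.0063,-0.0504,0.0561,49.6,-6.1,0,-0.0025,-0.02,0.03,49.6,-6.1,0,0.0012,0.0104,0.0046,49.6,-6.1,0,0.0012,0.0104,0.0046,49.6,-6.1,0,0.0012,0.0104,0.0046,49.6,-6.1,0], claw=0.05)

```text
clock: 70.7
eef_pos: [512.1, -182.3, 50.7]
eef_rot: [-2.274, -0.003, -0.12]
wrist_force: [-0.2, -0.4, 1.0]
finger_gap: 50.6
finger_force: 0.0
```

Request:
jog_arm(plan=[0,0,0,0,0,0,0,0,0,0,0,0,0,0,0,0,0,0,0,0,0,0,0,0], claw=0.0, force=10)

```text
clock: 71.1
eef_pos: [511.6, -183.6, 49.9]
eef_rot: [-2.271, -0.002, -0.123]
wrist_force: [-3.2, -2.3, 4.7]
finger_gap: 29.7
finger_force: 10.0
```

Request:
jog_arm(plan=[0,0,0,0,0,0,0,0,0,0,0,0,0,0,0.03,0,0,0,0,0,0.05,0,0,0,-0.0002,-0.0015,0.049,-8,1,0,-0.0004,-0.003,0.048,-16,2,0,-0.0005,-0.0044,0.0466,-24.8,3,0,-0.0007,-0.006,0.046,-33,4,0,-0.001,-0.008,0.0455,-41,5,0,-0.0012,-0.0099,0.0454,-49.6,6.1,0,-0.0014,-0.0117,0.0456,-58,7.1,0,-0.0017,-0.0135,0.046,-66,8.1,0,-0.0019,-0.0153,0.0466,-74.4,9.1,0,-0.002,-0.017,0.048,-83,10.1,0,-0.0022,-0.0185,0.049,-91,11.2,0,-0.0024,-0.0198,0.05,-99.3,12.2,0,-0.0024,-0.0198,0.03,-99.3,12.2,0,-0.0024,-0.0198,0.012,-99.3,12.2,0,-0.0024,-0.0198,0.004,-99.3,12.2,0,-0.0024,-0.0198,0.002,-99.3,12.2,0], force=30)

```text
clock: 73.1
eef_pos: [509.0, -202.8, 51.1]
eef_rot: [2.267, 0.001, -0.121]
wrist_force: [-0.6, -0.8, -0.6]
finger_gap: 28.9
finger_force: 30.0
```

```bash
python3 - <<'E'
from h import *
B=(510.6,-193.3);g=goal(B,60,-7,50,13);print(cur()[0],g[0])
for th,so in((50,75),(0,75),(0,0)): show(goal(B,58,-7,th,13,so),g)
E
```

```text
[ 509.0221006  -202.84438018   51.07540851] [ 509.38635467 -203.18434803   51.64376107]
shift [0.007  0.057  0.0462] turn [0. 0. 0.]
shift [0.0012 0.0099 0.0684] turn [49.6 -6.1 -0. ]
shift [ 0.0012  0.0099 -0.0066] turn [49.6 -6.1 -0. ]
```

Request:
jog_arm(plan=[0,0,0,0,0,0,0,0,0,0,0,0,0,0,0,0,0,0,0.0035,0.0285,0.0231,0,0,0,0.007,0.057,0.0462,0,0,0,0.006,0.05,0.055,8,-1,0,0.005,0.042,0.062,16,-2,0,0.004,0.034,0.065,24,-3,0,0.003,0.025,0.068,32,-4,0,0.002,0.017,0.0684,40,-5,0,0.0012,0.0099,0.0684,49.6,-6.1,0,0.0012,0.0099,0.0684,49.6,-6.1,0,0.0012,0.0099,0.0684,49.6,-6.1,0,0.0012,0.0099,0.03,49.6,-6.1,0,0.0012,0.0099,-0.0066,49.6,-6.1,0,0.0012,0.0099,-0.0066,49.6,-6.1,0,0.0012,0.0099,-0.0066,49.6,-6.1,0], claw=0.05)

```text
clock: 74.8
eef_pos: [510.6, -192.1, 45.5]
eef_rot: [3.138, 0.0, -0.12]
wrist_force: [0.3, -0.8, 1.1]
finger_gap: 50.1
finger_force: 0.0
```

Request:
jog_arm(plan=[0,0,0,0,0,0,0,0,0,0,0,0,0,0,0,0,0,0,0,0,0,0,0,0], claw=0.0, force=10)

```text
clock: 75.2
eef_pos: [510.9, -192.5, 45.8]
eef_rot: [3.139, -0.002, -0.121]
wrist_force: [0.3, 4.7, 5.7]
finger_gap: 27.4
finger_force: 10.0
```

```bash
python3 - <<'E'
from h import *
B=(510.6,-193.3);g=goal(B,58,-7,0,13)
for th,so in((0,70),(-46,70),(-46,0)): show(goal(B,58,-7,th,13,so),g)
print();g=goal(B,58,-7,-46,13)
for t in(-46,-22,0,22,44): show(goal(B,108,-7,t,13),g)
show(goal(B,60,-7,44,13),g);show(goal(B,60,-7,44,13,80),goal(B,60,-7,44,13))
E
```

```text
shift [0.   0.   0.07] turn [0. 0. 0.]
shift [-0.005  -0.0407  0.0526] turn [45.7 -5.6 -0. ]
shift [0.0011 0.0093 0.004 ] turn [45.7 -5.6 -0. ]

shift [0.   0.   0.05] turn [0. 0. 0.]
shift [-0.0005 -0.0044  0.047 ] turn [-23.8   2.9  -0. ]
shift [-0.0011 -0.0093  0.046 ] turn [-45.7   5.6   0. ]
shift [-0.0017 -0.0141  0.047 ] turn [-67.5   8.3   0. ]
shift [-0.0022 -0.0182  0.0497] turn [-89.3  11.   -0. ]
shift [-0.0022 -0.0182  0.0017] turn [-89.3  11.   -0. ]
shift [0.0068 0.0552 0.0575] turn [0. 0. 0.]
```

Request:
jog_arm(plan=[0,0,0,0,0,0,0,0,0,0,0,0,0,0,0.035,0,0,0,0,0,0.07,0,0,0,-0.001,-0.008,0.07,8,-1,0,-0.002,-0.016,0.068,16,-2,0,-0.003,-0.024,0.064,24,-3,0,-0.004,-0.032,0.06,32,-4,0,-0.0045,-0.038,0.055,40,-5,0,-0.005,-0.0407,0.0526,45.7,-5.6,0,-0.005,-0.0407,0.0526,45.7,-5.6,0,-0.005,-0.0407,0.0526,45.7,-5.6,0,-0.002,-0.016,0.028,45.7,-5.6,0,0.0011,0.0093,0.004,45.7,-5.6,0,0.0011,0.0093,0.004,45.7,-5.6,0,0.0011,0.0093,0.004,45.7,-5.6,0], claw=0.05)

```text
clock: 76.8
eef_pos: [511.9, -183.0, 49.9]
eef_rot: [-2.344, -0.002, -0.12]
wrist_force: [-0.5, -0.5, 0.6]
finger_gap: 50.0
finger_force: 0.0
```

Request:
jog_arm(plan=[0,0,0,0,0,0,0,0,0,0,0,0,0,0,0,0,0,0,0,0,0,0,0,0], claw=0.0, force=30)

```text
clock: 77.2
eef_pos: [511.6, -184.2, 49.4]
eef_rot: [-2.342, -0.002, -0.122]
wrist_force: [-0.0, -2.2, 4.0]
finger_gap: 29.6
finger_force: 30.0
```

Request:
jog_arm(plan=[0,0,0.03,0,0,0,0,0,0.05,0,0,0,-0.0002,-0.0015,0.049,-8,1,0,-0.0004,-0.003,0.048,-16,2,0,-0.0005,-0.0044,0.047,-23.8,2.9,0,-0.0007,-0.006,0.0465,-31,3.8,0,-0.0009,-0.0077,0.046,-38,4.7,0,-0.0011,-0.0093,0.046,-45.7,5.6,0,-0.0013,-0.011,0.046,-53,6.5,0,-0.0015,-0.0125,0.0465,-60,7.4,0,-0.0017,-0.0141,0.047,-67.5,8.3,0,-0.0019,-0.0155,0.048,-75,9.2,0,-0.002,-0.017,0.049,-82,10.1,0,-0.0022,-0.0182,0.0497,-89.3,11,0,-0.0022,-0.0182,0.0497,-89.3,11,0,-0.0022,-0.0182,0.025,-89.3,11,0,-0.0022,-0.0182,0.01,-89.3,11,0,-0.0022,-0.0182,0.004,-89.3,11,0,-0.0022,-0.0182,0.002,-89.3,11,0,-0.0022,-0.0182,0.002,-89.3,11,0])

```text
clock: 79.2
eef_pos: [509.4, -202.0, 51.2]
eef_rot: [2.372, 0.0, -0.122]
wrist_force: [-0.3, 0.4, -1.6]
finger_gap: 29.3
finger_force: 30.0
```

Request:
jog_arm(plan=[0,0,0,0,0,0,0,0,0,0,0,0,0,0,0,0,0,0,0.0034,0.0276,0.029,0,0,0,0.0068,0.0552,0.0575,0,0,0,0.0068,0.0552,0.09,0,0,0,-0.04,0.055,0.12,8,-1,0,-0.09,0.055,0.14,16,-2,0,-0.14,0.055,0.14,24,-3,0,-0.19,0.055,0.14,32,-4,0,-0.2,0.055,0.14,39,-5,0,-0.2,0.055,0.14,44,-5.4,0,-0.2,0.055,0.14,44,-5.4,0,-0.2,0.055,0.14,44,-5.4,0], claw=0.046)

```text
clock: 80.6
eef_pos: [309.1, -147.1, 190.8]
eef_rot: [-3.14, 0.0, -0.122]
wrist_force: [0.8, -0.6, -0.1]
finger_gap: 46.1
finger_force: 0.0
```

```bash
python3 - <<'E'
from h import *
p,d=camera("top");np.savez("topa.npz",p=p,d=d)
fine(p,(510.4,-194),-7,58);zprof(d,(510.4,-194),-7,58,img=p)
for c in[(556.9,162.1),(560.3,224.0),(563.7,285.9)]:fine(p,c,-3.15,90)
P=pts("top",d)
g=(p.max(2)<42)&(P[...,2]>50)&(P[...,2]<90);g[:,:295]=0;g[:,335:]=0;g[:180]=0;g[265:]=0
n,l,st,ce=cv2.connectedComponentsWithStats(g.astype(np.uint8))
for i in range(1,n):
    if st[i,4]>40: print(onz("top",*ce[i],62).round(1))
print(cur()[0],cur()[1].as_euler('xyz'))
E
```

```text
[123 110  87  71  69  80  92  98  99 100 100 100 100  99  99  99  98  94
  83  70  59  57  75 102 119]
-13.5: z 8.7 g 67 n24 | -10.5: z 12.5 g 80 n26 | -7.5: z 11.7 g 98 n28 | -4.5: z 12.3 g 100 n27 | -1.5: z 12.7 g 99 n27 | 1.5: z 11.8 g 100 n26 | 4.5: z 11.9 g 99 n29 | 7.5: z 11.6 g 94 n27 | 10.5: z 9.4 g 68 n30 | 13.5: z 4.8 g 53 n21 | 
slope deg 6 3.2 z at 0 12.2
slope deg 8 0.0 z at 0 12.1
[ 79  60  51  53  59  64  73  82  88  91  91  91  91  91  90  90  89  89
  86  79  77  93 114 124 127]
[ 69  53  49  53  59  67  78  88  93  94  94  94  94  94  94  93  92  91
  85  77  81 104 120 125 127]
[ 60  48  48  54  60  65  70  74  79  83  84  84  84  84  84  84  83  83
  83  82  90 108 123 125 126]
[ 564.3 -200.6   62. ]
[ 451.6 -186.9   62. ]
[ 309.28083453 -146.69262218  190.6413955 ] [-3.13965084e+00  6.93576175e-04 -1.21114939e-01]
```

```bash
python3 - <<'E'
from h import *
B=(508.2,-193.5);g0=cur()
show(goal(B,58,-7,4,15,60),g0);show(goal(B,58,-7,4,15,0),g0)
g=goal(B,58,-7,4,15);q=(567.1,347.8)
show(goal(q,180,-3.15,-4,15,0),g);show(goal(q,91,-3.15,-4,15,0),g)
print("fix B c2 from D placed");c=(563.7,286.2);g=goal(q,91,-3.15,-4,15)
show(goal(c,90,-3.15,6.5,15,60),g);show(goal(c,90,-3.15,6.5,15,0),g);g=goal(c,90,-3.15,6.5,15);show(goal(c,105,-3.15,-6.5,15,0),g);show(goal(c,90.5,-3.15,-6.5,15,0),g)
E
```

```text
shift [ 0.1993 -0.0437 -0.0878] turn [-4.1  0.5 -0.1]
shift [ 0.1988 -0.0478 -0.1476] turn [-4.1  0.5 -0.1]
shift [0.0591 0.5434 0.122 ] turn [ 8.  -0.7  3.8]
shift [0.0591 0.5434 0.033 ] turn [ 8.  -0.7  3.8]
fix B c2 from D placed
shift [-0.0032 -0.0576  0.0587] turn [-10.5   0.6  -0. ]
shift [-0.0036 -0.0643 -0.0009] turn [-10.5   0.6  -0. ]
shift [0.0002 0.0034 0.015 ] turn [13.  -0.7  0. ]
shift [0.0002 0.0034 0.0005] turn [13.  -0.7  0. ]
```

Request:
jog_arm(plan=[0.05,-0.01,0,-2,0,0,0.1,-0.02,-0.02,-4.1,0.5,-0.1,0.15,-0.035,-0.05,-4.1,0.5,-0.1,0.19,-0.0437,-0.08,-4.1,0.5,-0.1,0.1993,-0.0437,-0.0878,-4.1,0.5,-0.1,0.1993,-0.0437,-0.0878,-4.1,0.5,-0.1,0.199,-0.0455,-0.12,-4.1,0.5,-0.1,0.1988,-0.0478,-0.1476,-4.1,0.5,-0.1,0.1988,-0.0478,-0.1476,-4.1,0.5,-0.1,0.1988,-0.0478,-0.1476,-4.1,0.5,-0.1], claw=0.046)

```text
clock: 81.65
eef_pos: [508.3, -194.0, 44.3]
eef_rot: [3.073, -0.0, -0.122]
wrist_force: [-0.0, 0.5, -0.4]
finger_gap: 45.9
finger_force: 0.0
```

Request:
jog_arm(plan=[0,0,0,0,0,0,0,0,0,0,0,0,0,0,0,0,0,0,0,0,0,0,0,0], claw=0.0, force=30)

```text
clock: 82.05
eef_pos: [508.6, -194.3, 44.5]
eef_rot: [3.074, -0.002, -0.123]
wrist_force: [0.7, 5.3, 7.1]
finger_gap: 29.4
finger_force: 30.0
```

Request:
jog_arm(plan=[0,0,0.03,0,0,0,0,0,0.06,0,0,0,0,0,0.09,0,0,0,0,0,0.122,0,0,0,0.004,0.04,0.122,1,0,0.3,0.008,0.08,0.122,2,0,0.6,0.012,0.12,0.122,3,0,0.9,0.016,0.16,0.122,4,-0.3,1.2,0.02,0.2,0.122,5,-0.4,1.5,0.025,0.24,0.122,6,-0.5,1.8,0.03,0.28,0.122,7,-0.6,2.1,0.035,0.32,0.122,8,-0.7,2.4,0.04,0.36,0.122,8,-0.7,2.7,0.045,0.4,0.122,8,-0.7,3,0.05,0.44,0.122,8,-0.7,3.3,0.054,0.48,0.122,8,-0.7,3.6,0.057,0.51,0.122,8,-0.7,3.8,0.0591,0.535,0.122,8,-0.7,3.8,0.0591,0.5434,0.122,8,-0.7,3.8,0.0591,0.5434,0.122,8,-0.7,3.8])

```text
clock: 84.05
eef_pos: [566.8, 349.2, 165.1]
eef_rot: [-3.07, 0.0, -0.055]
wrist_force: [-0.9, 0.4, -1.9]
finger_gap: 29.2
finger_force: 30.0
```

Request:
jog_arm(plan=[0,0,-0.03,0,0,0,0,0,-0.06,0,0,0,0,0,-0.08,0,0,0,0,0,-0.087,0,0,0,0,0,-0.0885,0,0,0,0,0,-0.0885,0,0,0])

```text
clock: 84.65
eef_pos: [567.2, 348.5, 77.9]
eef_rot: [-3.068, -0.0, -0.057]
wrist_force: [-2.7, 5.8, 1.7]
finger_gap: 29.5
finger_force: 30.0
```

Request:
jog_arm(plan=[0,0,0,0,0,0,0,0,0,0,0,0,0,0,0,0,0,0,0,-0.003,0.03,0,0,0,-0.001,-0.005,0.0587,0,0,0,-0.002,-0.03,0.0587,-5,0.3,0,-0.0032,-0.0576,0.0587,-10.5,0.6,0,-0.0032,-0.0576,0.0587,-10.5,0.6,0,-0.0032,-0.0576,0.0587,-10.5,0.6,0,-0.0034,-0.061,0.028,-10.5,0.6,0,-0.0036,-0.0643,-0.0012,-10.5,0.6,0,-0.0036,-0.0643,-0.0012,-10.5,0.6,0,-0.0036,-0.0643,-0.0012,-10.5,0.6,0], claw=0.042)

```text
clock: 85.95
eef_pos: [563.7, 285.1, 76.1]
eef_rot: [3.031, 0.001, -0.057]
wrist_force: [0.3, 0.1, 0.4]
finger_gap: 41.9
finger_force: 0.0
```

Request:
jog_arm(plan=[0,0,0,0,0,0,0,0,0,0,0,0,0,0,0,0,0,0,0,0,0,0,0,0], claw=0.0, force=30)

```text
clock: 86.35
eef_pos: [564.3, 286.0, 77.4]
eef_rot: [3.033, -0.003, -0.056]
wrist_force: [0.3, 5.7, 2.8]
finger_gap: 28.9
finger_force: 30.0
```

Request:
jog_arm(plan=[0,0,0.008,0,0,0,0,0,0.015,0,0,0,0.0001,0.0015,0.015,6,-0.3,0,0.0002,0.0034,0.015,13,-0.7,0,0.0002,0.0034,0.015,13,-0.7,0,0.0002,0.0034,0.006,13,-0.7,0,0.0002,0.0034,0.001,13,-0.7,0,0.0002,0.0034,0.001,13,-0.7,0])

```text
clock: 87.15
eef_pos: [564.0, 289.1, 76.8]
eef_rot: [-3.026, -0.0, -0.055]
wrist_force: [0.6, 2.6, 4.9]
finger_gap: 29.5
finger_force: 30.0
```

Request:
jog_arm(plan=[0,0,0,0,0,0,0,0,0,0,0,0,0,0,0,0,0,0,-0.0002,-0.003,0.03,0,0,0,-0.0004,-0.006,0.06,0,0,0,-0.0004,-0.05,0.11,0,0,0,0,-0.1,0.12,0,0,0,0,-0.15,0.12,0,0,0,0,-0.2,0.12,0,0,0,0,-0.25,0.12,0,0,0,0,-0.29,0.12,0,0,0,0,-0.29,0.12,0,0,0,0,-0.29,0.12,0,0,0], claw=0.042)

```text
clock: 88.45
eef_pos: [563.7, -3.1, 196.3]
eef_rot: [-3.026, 0.002, -0.059]
wrist_force: [0.2, 0.2, -0.1]
finger_gap: 42.2
finger_force: 0.0
```

```bash
python3 - <<'E'
from h import *
tilt([(556.9,162.1),(560.3,224.0),(563.7,285.9),(567.1,347.8)],8)
print(cur()[0])
E
```

```text
[(-14, 4.7), (-12, 8.6), (-10, 10.7), (-8, 12.0), (-6, 12.6), (-4, 12.5), (-2, 12.0), (0, 11.8), (2, 11.6), (4, 11.1), (6, 11.2), (8, 10.9), (10, 10.6), (12, 9.1), (14, 5.5)]
(-6, 6) tilt 5.3 (-4, 8) tilt 5.5 (-7, 7) tilt 5.9 xext [-76.4  72.8]
[ 84  64  54  57  63  69  78  87  94  97  97  97  97  97  96  96  95  95
  92  83  82  99 122 132 135]
[(-14, 4.1), (-12, 8.2), (-10, 10.8), (-8, 11.9), (-6, 11.8), (-4, 11.6), (-2, 11.4), (0, 12.1), (2, 11.8), (4, 11.6), (6, 11.6), (8, 11.2), (10, 11.2), (12, 8.4), (14, 4.9)]
(-6, 6) tilt 1.5 (-4, 8) tilt 0.8 (-7, 7) tilt 0.5 xext [-77.6  88.9]
[ 74  57  52  57  63  71  84  94  99 101 101 100 100 100 100  99  98  97
  91  82  86 111 128 133 135]
[(-14, 4.2), (-12, 8.5), (-10, 10.8), (-8, 11.7), (-6, 11.5), (-4, 11.4), (-2, 11.0), (0, 11.6), (2, 12.0), (4, 12.0), (6, 11.5), (8, 12.1), (10, 10.4), (12, 8.7), (14, 4.9)]
(-6, 6) tilt -2.0 (-4, 8) tilt -2.7 (-7, 7) tilt -1.8 xext [-76.2  73.4]
[ 64  51  51  57  64  75  87  98 101 102 102 101 101 101 100 100  99  97
  90  82  92 113 131 133 135]
[(-14, 4.5), (-12, 8.3), (-10, 10.5), (-8, 12.0), (-6, 12.6), (-4, 11.7), (-2, 12.2), (0, 11.7), (2, 11.6), (4, 11.5), (6, 11.0), (8, 11.2), (10, 10.8), (12, 8.2), (14, 5.5)]
(-6, 6) tilt 5.2 (-4, 8) tilt 6.2 (-7, 7) tilt 5.2 xext [-75.3  73.7]
[ 54  47  51  58  64  69  75  84  90  92  92  92  92  92  92  92  91  91
  89  87 103 121 132 134 134]
[563.7012807   -1.28638341 196.44972418]
```

```bash
python3 - <<'E'
from h import *
g0=cur();c=(556.9,162.6)
show(goal(c,90,-3.15,3,15,60),g0);show(goal(c,90,-3.15,3,15,0),g0);g=goal(c,90,-3.15,3,15);show(goal(c,105,-3.15,-3,15,0),g);show(goal(c,90.5,-3.15,-3,15,0),g)
print("c3");g=goal(c,90.5,-3.15,-3,15);c=(567.1,348.3);show(goal(c,90,-3.15,4,15,60),g);show(goal(c,90,-3.15,4,15,0),g);g=goal(c,90,-3.15,4,15);show(goal(c,105,-3.15,-4,15,0),g);show(goal(c,90.5,-3.15,-4,15,0),g)
E
```

```text
shift [-0.0067  0.1662 -0.0615] turn [-9.6  0.5  0. ]
shift [-0.0068  0.1631 -0.1214] turn [-9.6  0.5  0. ]
shift [0.0001 0.0016 0.015 ] turn [ 6.  -0.3  0. ]
shift [0.0001 0.0016 0.0005] turn [ 6.  -0.3  0. ]
c3
shift [0.0103 0.1881 0.0594] turn [-7.   0.4  0. ]
shift [ 0.0101  0.1839 -0.0005] turn [-7.   0.4  0. ]
shift [0.0001 0.0021 0.015 ] turn [ 8.  -0.4 -0. ]
shift [0.0001 0.0021 0.0005] turn [ 8.  -0.4 -0. ]
```

Request:
jog_arm(plan=[-0.001,0.04,0,-3,0,0,-0.003,0.08,0,-6,0.3,0,-0.005,0.12,0,-9.6,0.5,0,-0.006,0.16,-0.03,-9.6,0.5,0,-0.0067,0.1662,-0.0615,-9.6,0.5,0,-0.0067,0.1662,-0.0615,-9.6,0.5,0,-0.0067,0.1662,-0.0615,-9.6,0.5,0,-0.0068,0.1645,-0.09,-9.6,0.5,0,-0.0068,0.1631,-0.1214,-9.6,0.5,0,-0.0068,0.1631,-0.1214,-9.6,0.5,0,-0.0068,0.1631,-0.1214,-9.6,0.5,0], claw=0.042)

```text
clock: 89.95
eef_pos: [557.9, 160.5, 77.2]
eef_rot: [3.09, -0.001, -0.058]
wrist_force: [0.4, 0.3, 0.3]
finger_gap: 42.5
finger_force: 0.0
```

Request:
jog_arm(plan=[0,0,0,0,0,0,0,0,0,0,0,0,0,0,0,0,0,0,0,0,0,0,0,0], claw=0.0, force=30)

```text
clock: 90.35
eef_pos: [558.2, 162.8, 77.7]
eef_rot: [3.093, -0.004, -0.056]
wrist_force: [0.6, 10.8, 5.8]
finger_gap: 29.1
finger_force: 30.0
```

Request:
jog_arm(plan=[0,0,0.008,0,0,0,0,0,0.015,0,0,0,0.0001,0.0016,0.015,6,-0.3,0,0.0001,0.0016,0.015,6,-0.3,0,0.0001,0.0016,0.006,6,-0.3,0,0.0001,0.0016,0.001,6,-0.3,0,0.0001,0.0016,0.001,6,-0.3,0])

```text
clock: 91.05
eef_pos: [557.7, 163.8, 76.8]
eef_rot: [-3.089, -0.001, -0.056]
wrist_force: [0.3, 5.7, 9.8]
finger_gap: 29.3
finger_force: 30.0
```

Request:
jog_arm(plan=[0,0,0,0,0,0,0,0,0,0,0,0,0,0,0,0,0,0,0,0,0.03,0,0,0,0,0,0.07,0,0,0,0.002,0.04,0.08,-2,0,0,0.004,0.08,0.08,-4,0.2,0,0.006,0.12,0.08,-6,0.3,0,0.008,0.16,0.07,-7,0.4,0,0.0103,0.1881,0.0594,-7,0.4,0,0.0103,0.1881,0.0594,-7,0.4,0,0.0103,0.1881,0.0594,-7,0.4,0,0.0102,0.186,0.03,-7,0.4,0,0.0101,0.1839,-0.001,-7,0.4,0,0.0101,0.1839,-0.001,-7,0.4,0,0.0101,0.1839,-0.001,-7,0.4,0], claw=0.042)

```text
clock: 92.65
eef_pos: [567.6, 345.8, 76.3]
eef_rot: [3.072, 0.001, -0.058]
wrist_force: [-0.4, -0.4, 1.1]
finger_gap: 42.4
finger_force: 0.0
```

Request:
jog_arm(plan=[0,0,0,0,0,0,0,0,0,0,0,0,0,0,0,0,0,0,0,0,0,0,0,0], claw=0.0, force=30)

```text
clock: 93.05
eef_pos: [568.1, 348.3, 77.7]
eef_rot: [3.076, -0.003, -0.056]
wrist_force: [2.2, 7.2, 4.2]
finger_gap: 29.3
finger_force: 30.0
```

Request:
jog_arm(plan=[0,0,0.008,0,0,0,0,0,0.015,0,0,0,0.0001,0.0021,0.015,8,-0.4,0,0.0001,0.0021,0.015,8,-0.4,0,0.0001,0.0021,0.006,8,-0.4,0,0.0001,0.0021,0.001,8,-0.4,0,0.0001,0.0021,0.001,8,-0.4,0])

```text
clock: 93.75
eef_pos: [567.8, 350.2, 77.0]
eef_rot: [-3.071, -0.001, -0.055]
wrist_force: [2.5, 4.9, 6.4]
finger_gap: 29.1
finger_force: 30.0
```

Request:
jog_arm(plan=[0,0,0,0,0,0,0,0,0,0,0,0,0,0,0,0,0,0,0,0,0.03,0,0,0,0,0,0.07,0,0,0,0,-0.05,0.12,0,0,0,0,-0.1,0.14,0,0,0,0,-0.15,0.14,0,0,0,0,-0.2,0.14,0,0,0,0,-0.25,0.14,0,0,0,0,-0.3,0.14,0,0,0,0,-0.34,0.14,0,0,0,0,-0.34,0.14,0,0,0,0,-0.34,0.14,0,0,0], claw=0.06)

```text
clock: 95.15
eef_pos: [567.2, 7.2, 215.9]
eef_rot: [-3.072, 0.003, -0.059]
wrist_force: [0.5, 0.4, 0.1]
finger_gap: 59.8
finger_force: 0.0
```

```bash
python3 - <<'E'
from h import *
tilt([(556.9,162.1),(560.3,224.0),(563.7,285.9),(567.1,347.8)],8)
g0=cur();print(g0[0])
p,d=camera("top");np.savez("topb.npz",p=p,d=d)
cv2.imwrite("pics/bayb.png",cv2.resize(np.clip(p[60:245,75:225][...,::-1]*1.5,0,255).astype(np.uint8),None,fx=3.2,fy=3.2,interpolation=2))
# knob: closing along engraver x
a=np.radians(-3.15)
k=(655.6,95.0)
R=Ro.from_euler('xyz',[np.pi,0,a+np.pi/2])
for z in(226,127.5): show((np.array([*k,z]),R),g0)
E
```

```text
[(-14, 4.8), (-12, 8.4), (-10, 11.9), (-8, 12.3), (-6, 12.6), (-4, 12.2), (-2, 11.4), (0, 11.9), (2, 11.2), (4, 11.3), (6, 11.1), (8, 11.6), (10, 11.0), (12, 8.7), (14, 5.1)]
(-6, 6) tilt 6.1 (-4, 8) tilt 3.9 (-7, 7) tilt 5.8 xext [-76.3  70.5]
[ 83  64  54  56  62  69  78  90  95  98  98  98  98  98  98  97  96  95
  92  82  82  99 122 132 135]
[(-14, 4.9), (-12, 8.7), (-10, 10.9), (-8, 11.7), (-6, 11.4), (-4, 11.5), (-2, 12.2), (0, 11.9), (2, 11.9), (4, 12.0), (6, 11.0), (8, 11.9), (10, 11.0), (12, 8.8), (14, 4.8)]
(-6, 6) tilt 1.0 (-4, 8) tilt 1.7 (-7, 7) tilt 1.4 xext [-77.6  88.8]
[ 73  57  52  57  63  71  84  94  99 100 101 100 100 100 100  99  98  97
  91  82  86 110 127 133 135]
[(-14, 4.5), (-12, 8.5), (-10, 11.2), (-8, 11.4), (-6, 12.0), (-4, 11.5), (-2, 11.5), (0, 11.7), (2, 11.3), (4, 11.7), (6, 11.6), (8, 11.7), (10, 10.8), (12, 8.3), (14, 4.7)]
(-6, 6) tilt 0.5 (-4, 8) tilt -1.8 (-7, 7) tilt -0.6 xext [-76.2  72.9]
[ 64  51  51  57  64  75  87  98 101 102 102 101 101 101 100  99  99  97
  90  82  91 112 130 133 135]
[(-14, 4.5), (-12, 8.0), (-10, 10.3), (-8, 11.3), (-6, 11.8), (-4, 11.4), (-2, 11.6), (0, 12.3), (2, 11.8), (4, 11.3), (6, 11.7), (8, 11.4), (10, 10.8), (12, 8.3), (14, 4.9)]
(-6, 6) tilt -0.5 (-4, 8) tilt 1.1 (-7, 7) tilt -0.8 xext [-75.3  71.7]
[ 54  47  51  58  64  74  87  96  99 100 100  99  99  99  98  98  97  95
  89  86  98 120 131 133 134]
[567.21535561   9.57605883 216.05354285]
shift [0.0884 0.0854 0.0099] turn [-3.2 -3.1 90. ]
shift [ 0.0884  0.0854 -0.0886] turn [-3.2 -3.1 90. ]
```

View pics/bayb.png

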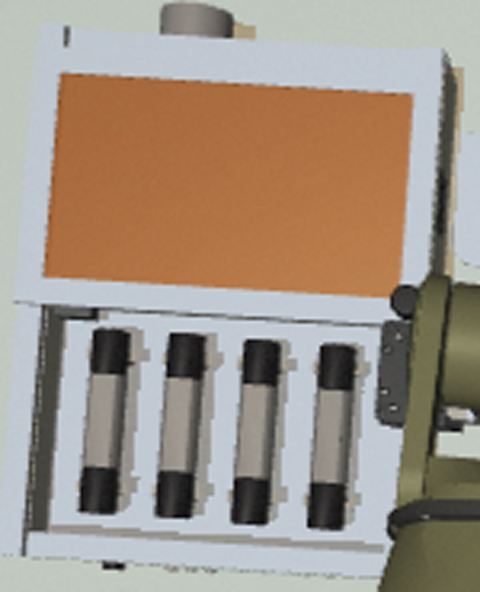

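```bash
python3 - <<'E'
from h import *
g0=cur();c=(556.9,163.6)
show(goal(c,90,-3.15,4,15,60),g0);show(goal(c,90,-3.15,4,15,0),g0);g=goal(c,90,-3.15,4,15);show(goal((556.9,162.6),105,-3.15,-4,15,0),g);show(goal((556.9,162.6),90.5,-3.15,-4,15,0),g)
E
```

```text
shift [-0.0101  0.1574 -0.0812] turn [-8.   0.3  0. ]
shift [-0.0104  0.1532 -0.141 ] turn [-8.   0.3  0. ]
shift [0.0001 0.0011 0.015 ] turn [ 8.  -0.4 -0. ]
shift [0.0001 0.0011 0.0005] turn [ 8.  -0.4 -0. ]
```

Request:
jog_arm(plan=[-0.001,0.04,0,-3,0,0,-0.003,0.08,0,-6,0.3,0,-0.005,0.12,0,-8,0.3,0,-0.008,0.15,-0.04,-8,0.3,0,-0.0101,0.1574,-0.0812,-8,0.3,0,-0.0101,0.1574,-0.0812,-8,0.3,0,-0.0101,0.1574,-0.0812,-8,0.3,0,-0.0102,0.1555,-0.11,-8,0.3,0,-0.0104,0.1532,-0.141,-8,0.3,0,-0.0104,0.1532,-0.141,-8,0.3,0,-0.0104,0.1532,-0.141,-8,0.3,0,-0.0104,0.1532,-0.141,-8,0.3,0], claw=0.042)

```text
clock: 96.8
eef_pos: [558.2, 161.9, 77.9]
eef_rot: [3.073, -0.004, -0.057]
wrist_force: [0.7, 0.1, 0.1]
finger_gap: 42.1
finger_force: 0.0
```

Request:
jog_arm(plan=[0,0,0,0,0,0,0,0,0,0,0,0,0,0,0,0,0,0,0,0,0,0,0,0], claw=0.0, force=30)

```text
clock: 97.2
eef_pos: [557.5, 162.8, 76.5]
eef_rot: [3.074, -0.003, -0.056]
wrist_force: [-0.7, 4.7, 5.3]
finger_gap: 29.3
finger_force: 30.0
```

Request:
jog_arm(plan=[0,0,0.008,0,0,0,0,0,0.015,0,0,0,0.0001,0.0011,0.015,8,-0.4,0,0.0001,0.0011,0.015,8,-0.4,0,0.0001,0.0011,0.006,8,-0.4,0,0.0001,0.0011,0.002,8,-0.4,0,0.0001,0.0011,0.002,8,-0.4,0])

```text
clock: 97.9
eef_pos: [557.1, 163.9, 77.2]
eef_rot: [-3.072, -0.0, -0.056]
wrist_force: [0.5, 3.0, 5.0]
finger_gap: 29.2
finger_force: 30.0
```

Request:
jog_arm(plan=[0,0,0,0,0,0,0,0,0,0,0,0,0,0,0,0,0,0,0,0,0.03,0,0,0,0,0,0.07,0,0,0,0,-0.05,0.12,0,0,0,0,-0.1,0.14,0,0,0,0,-0.15,0.14,0,0,0,0,-0.15,0.14,0,0,0,0,-0.15,0.14,0,0,0], claw=0.06)

```text
clock: 98.9
eef_pos: [557.0, 10.4, 217.5]
eef_rot: [-3.072, -0.0, -0.06]
wrist_force: [-0.4, -0.1, -0.4]
finger_gap: 60.2
finger_force: 0.0
```

```bash
python3 - <<'E'
from h import *
tilt([(556.9,162.1),(560.3,224.0)],8)
g0=cur();print(g0[0]);a=np.radians(-3.15)
R=Ro.from_euler('xyz',[np.pi,0,a+np.pi/2])
for z in(226,127.5): show((np.array([655.6,95.0,z]),R),g0)
E
```

```text
[(-14, 4.9), (-12, 8.1), (-10, 10.8), (-8, 11.2), (-6, 12.0), (-4, 11.9), (-2, 11.7), (0, 11.8), (2, 12.4), (4, 11.9), (6, 11.9), (8, 11.6), (10, 11.3), (12, 8.8), (14, 4.6)]
(-6, 6) tilt 1.0 (-4, 8) tilt 1.2 (-7, 7) tilt 0.3 xext [-77.9  70.8]
[ 84  66  54  57  62  71  84  97 101 102 102 102 102 102 101 101 100  98
  92  81  80  98 121 132 134]
[(-14, 4.7), (-12, 9.0), (-10, 10.8), (-8, 11.9), (-6, 12.1), (-4, 11.3), (-2, 11.7), (0, 11.8), (2, 12.0), (4, 11.5), (6, 12.0), (8, 11.6), (10, 11.0), (12, 9.3), (14, 5.4)]
(-6, 6) tilt 0.5 (-4, 8) tilt 0.9 (-7, 7) tilt 0.3 xext [-77.6  72.2]
[ 73  57  52  57  63  71  83  94  99 100 100 100 100 100  99  99  98  97
  90  82  85 110 127 133 135]
[556.84584421  13.75983372 216.87059957]
shift [0.0988 0.0812 0.0091] turn [-3.3 -3.  90. ]
shift [ 0.0988  0.0812 -0.0894] turn [-3.3 -3.  90. ]
```

Request:
jog_arm(plan=[0,0,0.02,-0.3,-0.3,8,0.01,0.01,0.02,-0.6,-0.6,16,0.02,0.02,0.02,-0.9,-0.8,24,0.03,0.03,0.02,-1.2,-1.1,32,0.04,0.04,0.02,-1.5,-1.3,40,0.05,0.05,0.02,-1.8,-1.6,48,0.06,0.06,0.02,-2,-1.9,56,0.07,0.07,0.02,-2.3,-2.1,64,0.08,0.075,0.02,-2.6,-2.4,72,0.09,0.08,0.02,-3,-2.7,81,0.0988,0.0812,0.0091,-3.3,-3,90,0.0988,0.0812,0.0091,-3.3,-3,90,0.0988,0.0812,0.0091,-3.3,-3,90,0.0988,0.0812,0.0091,-3.3,-3,90], claw=0.06)

```text
clock: 100.7
eef_pos: [655.5, 94.2, 226.8]
eef_rot: [3.141, -0.001, 1.512]
wrist_force: [0.0, -0.8, -0.4]
finger_gap: 60.3
finger_force: 0.0
```

Request:
jog_arm(plan=[0,0,-0.04,0,0,0,0,0,-0.08,0,0,0,0,0,-0.0985,0,0,0,0,0,-0.0985,0,0,0,0,0,-0.0985,0,0,0])

```text
clock: 101.2
eef_pos: [656.1, 94.1, 129.2]
eef_rot: [3.14, -0.001, 1.513]
wrist_force: [-0.5, 0.5, -0.2]
finger_gap: 60.3
finger_force: 0.0
```

Request:
jog_arm(plan=[0,0,0,0,0,0,0,0,0,0,0,0,0,0,0,0,0,0,0,0,0,0,0,0,0,0,0,0,0,0], claw=0.0, force=40)

```text
clock: 101.7
eef_pos: [654.9, 94.2, 128.0]
eef_rot: [-3.139, -0.0, 1.515]
wrist_force: [-7.4, -1.0, 7.2]
finger_gap: 25.4
finger_force: 40.0
```

Request:
jog_arm(plan=[0,0,0.006,0,0,0,0,0,0.0115,0,0,0,0,0,0.0115,0,0,0])

```text
clock: 102.0
eef_pos: [654.9, 94.2, 139.0]
eef_rot: [-3.139, -0.0, 1.515]
wrist_force: [-6.1, 0.6, -9.3]
finger_gap: 25.6
finger_force: 40.0
```

Request:
jog_arm(plan=[-0.025,0.0014,0,0,0,0,-0.05,0.0028,0,0,0,0,-0.075,0.0041,0,0,0,0,-0.1,0.0055,0,0,0,0,-0.125,0.0069,0,0,0,0,-0.15,0.0083,0,0,0,0,-0.175,0.0096,0,0,0,0,-0.19,0.0105,0,0,0,0,-0.201,0.011,0,0,0,0,-0.201,0.011,0,0,0,0,-0.201,0.011,0,0,0,0])

```text
clock: 103.1
eef_pos: [454.9, 105.0, 139.4]
eef_rot: [3.141, -0.0, 1.515]
wrist_force: [1.1, -2.5, -8.3]
finger_gap: 25.5
finger_force: 40.0
```

Request:
jog_arm(plan=[0,0,-0.0115,0,0,0,0,0,-0.0115,0,0,0,0,0,-0.0115,0,0,0])

```text
clock: 103.4
eef_pos: [455.1, 105.1, 127.3]
eef_rot: [3.141, -0.0, 1.515]
wrist_force: [3.3, -2.3, -5.6]
finger_gap: 25.1
finger_force: 40.0
```

Request:
jog_arm(plan=[0,0,0,0,0,0,0,0,0,0,0,0,0,0,0,0,0,0,0,0,0,0,0,0], claw=0.06)

```text
clock: 103.8
eef_pos: [454.7, 105.3, 127.8]
eef_rot: [-3.142, -0.0, 1.515]
wrist_force: [-0.3, -1.1, 0.2]
finger_gap: 54.1
finger_force: 0.0
```

Request:
jog_arm(plan=[0,0,0.05,0,0,0,0,0,0.1,0,0,0,0,0,0.12,0,0,0,-0.03,-0.05,0.13,0,0,0,-0.05,-0.1,0.13,0,0,0,-0.05,-0.15,0.13,0,0,0,-0.05,-0.2,0.13,0,0,0,-0.05,-0.25,0.13,0,0,0,-0.05,-0.25,0.13,0,0,0])

```text
clock: 104.7
eef_pos: [404.1, -148.4, 257.7]
eef_rot: [-3.141, 0.0, 1.511]
wrist_force: [0.2, 1.4, 0.8]
finger_gap: 60.1
finger_force: 0.0
```

```bash
python3 - <<'E'
from h import *
F=[camera("top") for _ in range(4)];d=np.median([f[1] for f in F],0);p=F[0][0];P=pts("top",d).reshape(-1,3)
k=(abs(P[:,0]-456)<25)&(abs(P[:,1]-105)<18)&(P[:,2]>140)&(P[:,2]<180);Q=P[k];print(k.sum(),Q.mean(0).round(1),((Q.max(0)+Q.min(0))/2).round(1),np.percentile(Q[:,2],[50,90]).round(1))
z0=np.load("top0.npz");P0=pts("top",z0["d"]).reshape(-1,3);k=(abs(P0[:,0]-456)<25)&(abs(P0[:,1]-105)<18)&(P0[:,2]>140)&(P0[:,2]<180);Q=P0[k];print("start",k.sum(),Q.mean(0).round(1),((Q.max(0)+Q.min(0))/2).round(1),np.percentile(Q[:,2],[50,90]).round(1))
a=np.clip(p[60:245,75:260][...,::-1]*1.5,0,255).astype(np.uint8)
cv2.imwrite("pics/end.png",cv2.resize(a,None,fx=3.2,fy=3.2,interpolation=2))
E
```

```text
91 [455.9 104.4 157.7] [455.7 105.  153.2] [158.3 160.3]
start 91 [455.9 104.4 158. ] [455.7 105.2 153.4] [158.2 162.3]
```

View pics/end.png

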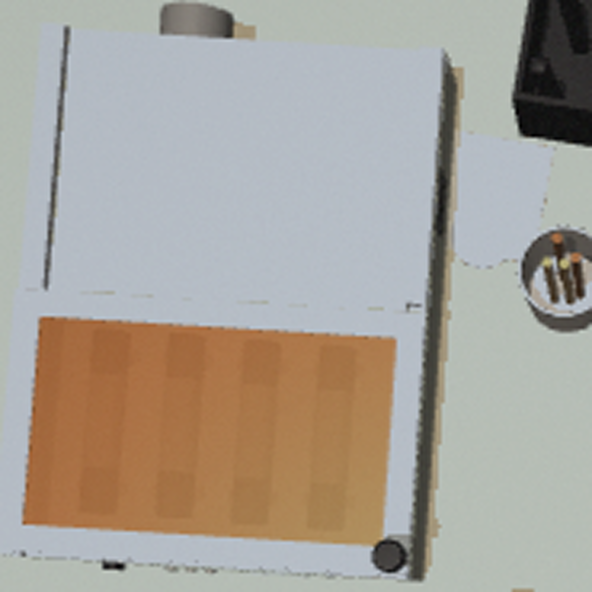

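The hatch is shut, and the knob matches its starting position and height. All four markers show through the amber window at the same places, so I'm handing in.

```bash
python3 -c "
from cell import manip
print(manip.sign_off())"
```

```text
the job is handed in; nothing more can be done
None
```

The job is handed in, with no verdict shown: all four markers were in cradles with flats up (about 2° off at most by camera), and the hatch looked shut with its plunger down; I dropped one marker onto the rest mid-job and recovered it.

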